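# Clamp a drawing template in its tracing frame

### The job

Set the green drawing template in the wooden tracing frame for the next pupil: tuck its blue-striped edge under the frame's red lip with the other edge raised, then lower that edge until the template lies flat on the card. Then pick up the hammer and drive the yellow wedge in with the hammer head, never with the fingers, until it stops advancing and the template is tight against the far wall; finally lay the hammer flat on the table, clear of the frame. Leave the scissors, the eraser and the cardboard discs where they are.

Things in the scene. Friction and masses are not known exactly. Their poses are not given: they have to be found in the camera images.
- frame: Wooden tracing frame fixed to the table; all in mm. Origin on the table under the centre of the template's place, z up, +x toward the lip (away from the robot within 0.25 rad). Bed (card) 14 above the table. Side cheeks: inner faces y = +-58, x = -55 to 60, tops 22 above the table. Near rail x = -97 to -85, top 30 above the table, 140 long (y); the wedge slides between it and the template.
- lip (a point): Middle of the edge of the red lip, on its underside: frame x = 48, y = 0, 25 above the table (11 above the bed). The lip is 5 thick, 140 long (y) and covers x = 48 to 75. Under it the far wall's inner face is at x = 60, so the lip hangs 12 over the bed.
- wedge (a joint): How far the captive yellow wedge is driven in, m: starts at 0 to 0.012, grows toward the frame's -y, travel ends at 0.075. Its sloping face (0.16 mm per mm) is at frame x = -68 mm + 0.16 q beside the template's near +y corner. Tight at q = 0.053 to 0.061. Friction about 3 N, up to 9 N while it pushes the template home; 10 to 20 N make it tight; it stays where it is left.
- wedge_head (a point): Centre of the struck end of the wedge (orange head, 30 wide by 16 high, square to the frame's y), 22 above the table, at frame x = -70, y = 145 - q (mm); struck toward the frame's -y. The wedge is 160 long along the frame's y, 14 to 30 above the table, tapering from 30 to 6 wide; its flat side runs along the near rail.
- template: Loose green plastic plate, 120 (x) by 110 (y) by 6 mm, about 0.18 kg, with two round 36 mm windows at y = +-31 and a wooden grip bar on top, centred: 44 long (x), 14 wide (y), 6 to 34 above the underside. Origin: centre of the underside, z up. Blue stripe along its +x edge. Home and tight: x along the frame's x, origin at frame x = 0, y within +-3, 14 above the table.
- striped_edge (a point): Middle of the template's lower +x edge (the blue-striped one), at template x = 60, z = 0 (mm).
- hammer: Loose small hammer lying flat, about 0.32 kg; mm. x along the handle toward the head, z up; origin on the table under the best grip point. Handle 16 wide (y), 6 to 20 above the table, x = -86 to 32. Rubber end x = -140 to -80, 20 wide, 0 to 26 high. Steel head: cylinder, diameter 26, along y, 80 long, axis at x = 45, z = 13; either flat end (y = +-40) may strike.
- hammer_head (a point): Centre of the hammer's head, at hammer x = 45, y = 0, z = 13 (mm).
- scissors: Loose closed scissors with green handles, about 170 by 60 by 12. Origin under the pivot. Must stay where they are.
- eraser: Loose white eraser, 50 by 22 by 16, origin under its centre. Must stay where it is.
- discs: Loose stuck-together pair of cardboard discs, 52 diameter, 12 high, origin under the centre. Must stay where they are.

How it is judged:
On the way, in this order (a step that is already met when the one before it is completed fails the run):
1. the blue-striped edge is under the lip, below its underside, with the opposite edge raised (x of striped_edge in the frame of frame above 0.05 m and z of striped_edge in the frame of frame between 0.009 and 0.022 m and y of striped_edge in the frame of frame between -0.01 and 0.01 m and angle between template's own z axis and vertical above 0.08 rad), for 0.05 s.
2. the template lies flat on the bed, its striped edge under the lip, and is let go (x of template in the frame of frame between -0.009 and 0.003 m and y of template in the frame of frame between -0.007 and 0.007 m and z of template in the frame of frame between 0.011 and 0.0165 m and angle between the z axis of template and the z axis of frame, either way round below 0.035 rad and contact force between the fingers and template below 0.1 N), for 0.2 s.
3. a blow or push of the hammer has the wedge driven tight (0.050 or more) and the template home (x of template in the frame of frame between -0.009 and 0.003 m and y of template in the frame of frame between -0.007 and 0.007 m and z of template in the frame of frame between 0.011 and 0.0165 m and angle between the z axis of template and the z axis of frame, either way round below 0.035 rad and x of template in the frame of frame above -0.002 m and value of joint wedge above 0.05 m and contact force between hammer and frame above 1 N), for 0.02 s.
At the end, for the whole second after the job is handed in: The template lies flat in the frame (within 2 degrees, underside on the bed within 3 mm), its striped edge under the lip and within 2 mm of the far wall; the wedge is driven to 0.050 or more; the hammer lies flat on the table, still and not touching the frame or wedge (x of template in the frame of frame between -0.009 and 0.003 m and y of template in the frame of frame between -0.007 and 0.007 m and z of template in the frame of frame between 0.011 and 0.0165 m and angle between the z axis of template and the z axis of frame, either way round below 0.035 rad and x of template in the frame of frame above -0.002 m and value of joint wedge above 0.05 m and height (world z) of hammer below 0.006 m and angle between hammer's own z axis and vertical below 0.06 rad and linear speed of each of hammer, template below 0.02 m/s and contact force between hammer and frame below 0.1 N).
It fails at once if the robot touches the wedge with its fingers or arm (contact force between any of the fingers, the arm and wedge above 0.5 N).
It fails at once if scissors moved by more than 20 mm (distance of scissors from where it was at the start of the episode above 0.02 m).
It fails at once if eraser moved by more than 20 mm (distance of eraser from where it was at the start of the episode above 0.02 m).
It fails at once if discs moved by more than 20 mm (distance of discs from where it was at the start of the episode above 0.02 m).
It also fails if it takes over 56 s, if anything falls off the work surface, if the arm or the gripper's body presses on something with over 40 N, if the wrist force passes 120 N, or if a joint passes its speed limit or range.

### The arm

A 6-joint arm with a two-finger parallel gripper is mounted at the origin on the work surface. World frame = base frame: x ahead of the robot, y to its left, z up, the work surface at z = 0. Lengths are in m, angles in rad, forces in N, time in s.
With the tool pointing down it reaches from about 0.25 to 0.725 m from the base axis. Payload 4 kg.
Tool frame: the origin (TCP) lies midway between the tips of the shut fingers; the grasp point (between the pads) lies 19 mm behind it; z points along the fingers, y is the line along which they close (so a half turn about z gives the same grasp; the last joint's range is limited). The gripper opens to 85 mm and grips with 20 to 120 N. Pads are 22 mm wide; open, the fingers measure 114 mm over their backs; the gripper's body (76 mm by 85 mm) begins 54 mm behind the grasp point. The pads swing forward as they close: fully open they stand 13 mm farther back than shut.
Start: joints at [-1.16, 0.241, 0.005, 1.335, 0, 1.571], TCP at [0.2, -0.458, 0.231] pointing down, gripper open.
Joint ranges: [-2.72, 2.72], [-1.05, 1.87], [-1.09, 1.28], [-1.99, 2.15], [-1.42, 1.44], [-3.14, 3.14]. Speed limits (rad/s): [2.79, 2.79, 3.14, 3.14, 3.14, 3.14].

### API

Orientations are given as a unit quaternion [x, y, z, w].
In Python, from workcell import get_obs, camera, job_done, silhouettes gives the robot as it stands. The module is installed in compiled form; this text tells all that it offers.
- The arm moves only by the tool drive_tool, never from a script. Its argument "increments" is a list of rows, each a list of 3 entries, a list of its own where there are three numbers: the shift along the world's x, y, z in mm, then the turn, a rotation vector about the world's x, y, z in degrees, then the opening, from 0 (shut) to 1 (fully open). A call has 1 to 8 rows; each row shifts and turns the commanded pose from where the row before left it; what a row does not reach is not made up. A row lasts 1/12 s, in which the tool goes at most 41.7 mm and 7.16 degrees, less where a joint would pass 70% of its speed; a pose out of reach is approached as far as the arm can. A call is refused whole if a number of a shift passes 41.7 or a number of a turn 7.16, either way. A call with a gripper value outside its range is refused whole. The fingers move at their own pace and stop on an object; the grip force is fixed at half the most. Time passes only in rows, so rows that do not move let the fingers close. It gives the time, the measured TCP pose, the force, the opening and the grip force at its end, in the units of the state.
- get_obs(): the state, without advancing time (a new reading comes with each control period).
- camera(name): name is "scene" or "side" or "wrist"; returns a dict with "image" (480x640x3 uint8, red, green, blue), "K" (3x3 intrinsics, pixels), "view" (4x4, takes a point from world to camera coordinates). Camera axes: x right, y down, z forward; pixel columns grow to the right and rows downward; lengths in m; the calibration is good to about 2 mm. A picture is of the moment at which its call begins. There is no depth.
- job_done(): hands the job in; it is judged then, once.
Trained networks look in a picture, given as the dict that the camera call returned (one of the last four; its "shot" number tells which), for a name from the list of things; names that differ only in an ending like _2 or _b are one class to them, and where a whole thing is asked for, a point or a joint stands for the part that bears it (a point fixed in the world has none). Each returns a list of dicts, best first, with "conf" (0 to 1); they miss things now and then, are a little off and sometimes report something else, mostly with a low value. They report only what shows in the picture. A call takes as long as a camera call.
- silhouettes(query, picture): "region" (480x640 bool, what is visible of it) and "bbox" ([left, top, right, bottom] in pixels, round what is visible of it).
The state is a dict: "clock": time; "joint_pos": joint angles; "joint_vel": joint speeds; "tau": joint torques, N m; "eef_pos": TCP position; "tool_rot": TCP orientation; "ft_force": force on the tool from outside, world axes, zero at the start; "ft_torque": the same for the moment, N m; "grip_width": finger opening in m; "grasp_force": force on a finger pad.
Only numpy, scipy, OpenCV 4.12 (cv2) and the standard library are available. Lean on these libraries where they do the work, as an engineer would, in place of code of your own. Each camera call takes 0.05 s, during which the arm holds its last target. There are 200 camera calls.

## Working session

There is one attempt and no reset: what is moved stays moved. The work goes in short steps, Python scripts to look and compute and a tool call to move; the robot and the scene stay as the last step left them, time stands still between calls to the robot, and variables do not carry over. Pictures are saved under pics/ and viewed, at most 10 in all, crops included, and the job is handed in when it is done.

Besides the shell and the picture viewer there is one more tool, called after "Call:" by a JSON object that holds its "name" and its "arguments", one argument or row to a line. drive_tool: Moves the arm, as the interface text tells. Its arguments: {"type":"object","properties":{"increments":{"type":"array"}},"required":["increments"]}

```bash
mkdir -p pics; python3 - <<'E'
from workcell import *
import cv2,numpy as np,pickle
o=get_obs();print(o['clock'],o['eef_pos'],o['tool_rot'],o['grip_width'])
ims=[]
for n in ['scene','side']:
    c=camera(n);print(n,c['K'].tolist(),np.round(c['view'],4).tolist())
    cv2.imwrite(f'pics/{n}0.png',c['image'][:,:,::-1])
    pickle.dump(c,open(f'{n}0.pkl','wb'))
    for q in ['frame','wedge','template','striped_edge','hammer','hammer_head','scissors','eraser','discs','wedge_head']:
        r=silhouettes(q,c)
        print(q,[(round(d['conf'],2),d['bbox'],d['region'].sum()) for d in r[:2]])
        if r: pickle.dump(r[0]['region'],open(f'{n}0_{q}.pkl','wb'))
E
```

```text
0.0 [ 0.19941026 -0.45783945  0.23041155] [ 9.78979848e-01  2.03954370e-01 -2.19332627e-04 -1.01187976e-03] 0.0852374024091975
scene [[526.4541360056717, 0.0, 310.3101456127404], [0.0, 526.4541360056717, 233.88490261225968], [0.0, 0.0, 1.0]] [[0.5691, 0.8223, -0.0009, -0.3306], [0.7044, -0.488, -0.5155, -0.3544], [-0.4243, 0.2927, -0.8569, 1.4777], [0.0, 0.0, 0.0, 1.0]]
frame [(0.63, [261.1, 217.1, 352.4, 311.9], np.int64(5098))]
wedge [(0.61, [281.3, 218.6, 348.0, 247.3], np.int64(714))]
template [(0.7, [129.9, 251.6, 198.9, 313.1], np.int64(2099)), (0.19, [261.7, 218.5, 354.2, 313.9], np.int64(4923))]
striped_edge [(0.61, [132.5, 250.1, 202.1, 314.1], np.int64(2041))]
hammer [(0.96, [365.1, 124.7, 418.5, 185.5], np.int64(768)), (0.53, [135.4, 250.0, 201.1, 313.2], np.int64(2036))]
hammer_head [(0.82, [366.1, 123.0, 419.2, 182.8], np.int64(792))]
scissors [(0.7, [414.7, 211.0, 461.3, 271.2], np.int64(784))]
eraser [(0.48, [239.0, 217.0, 253.0, 235.4], np.int64(177)), (0.23, [367.0, 126.7, 417.7, 186.8], np.int64(747))]
discs [(0.9, [200.9, 337.0, 224.5, 364.2], np.int64(487))]
wedge
[... 334 characters left out ...]
6.2, 297.2], np.int64(5821))]
wedge [(0.77, [309.6, 215.5, 329.5, 270.5], np.int64(494))]
template [(0.3, [188.8, 158.5, 273.7, 188.1], np.int64(919))]
striped_edge [(0.66, [285.4, 374.1, 392.8, 478.8], np.int64(5819))]
hammer [(0.59, [190.4, 157.7, 272.7, 188.7], np.int64(838))]
hammer_head [(0.96, [189.7, 159.5, 274.3, 189.3], np.int64(932))]
scissors [(0.74, [285.5, 374.9, 394.5, 479.0], np.int64(5422)), (0.61, [308.7, 159.1, 377.8, 178.0], np.int64(697))]
eraser [(0.67, [259.5, 300.7, 289.6, 317.8], np.int64(402)), (0.62, [308.2, 215.2, 330.3, 269.3], np.int64(498))]
discs [(0.9, [434.5, 354.9, 471.6, 386.6], np.int64(867))]
wedge_head [(0.6, [308.1, 213.8, 330.9, 275.2], np.int64(559))]
```

```bash
python3 - <<'E'
import cv2,numpy as np
a=cv2.imread('pics/scene0.png');b=cv2.imread('pics/side0.png')
cv2.imwrite('pics/s1.png',cv2.resize(a[110:380,110:480],None,fx=2.16,fy=2.16,interpolation=cv2.INTER_CUBIC))
cv2.imwrite('pics/s2.png',cv2.resize(b[140:480,170:490],None,fx=1.76,fy=1.76,interpolation=cv2.INTER_CUBIC))
E
```

```text
(no output)
```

View pics/s1.png

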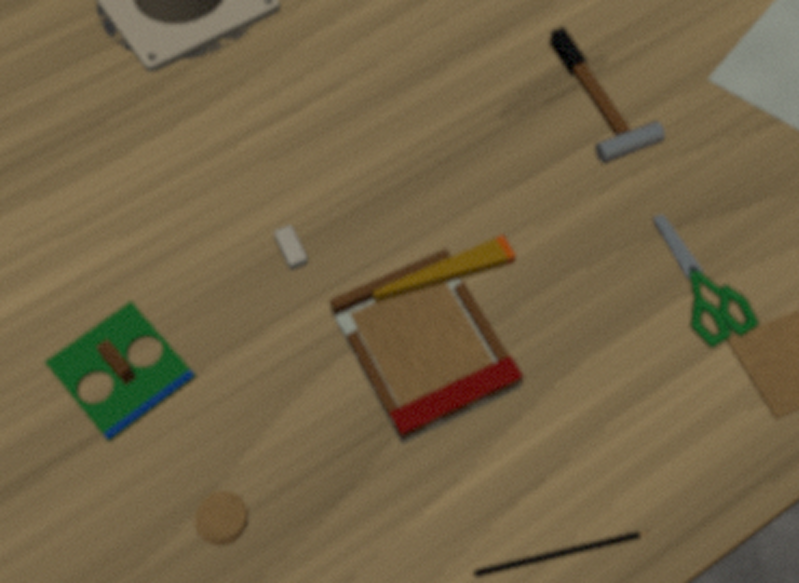

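View pics/s2.png

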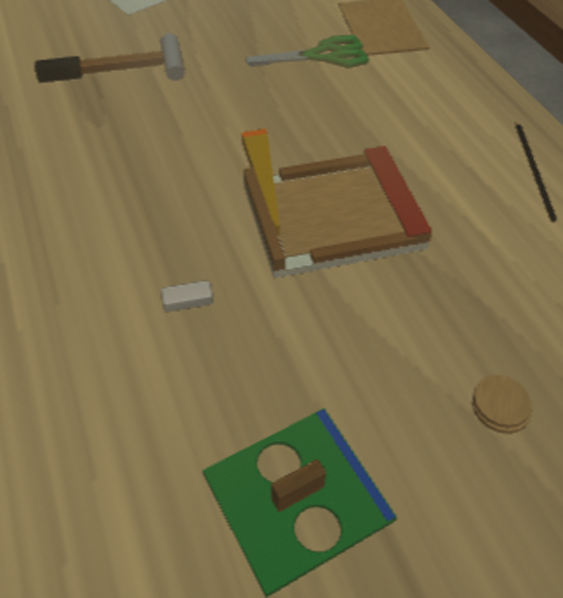

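Scene crop: template at (47–194, 302–439) with blue edge toward the lip side, frame at (332–520, 250–437), wedge head (507,250), and hammer at (553–664, 30–160). Side crop: template (205–395, 410–595), frame (245–430, 130–272), hammer (36–185, 35–82). The discs, eraser and scissors are clear of these. Next I fit poses to colour masks in both views.

```bash
cat > fit.py <<'E'
import cv2,numpy as np
from scipy.optimize import minimize
def box(x0,x1,y0,y1,z0,z1): return np.array([[x,y,z] for x in(x0,x1) for y in(y0,y1) for z in(z0,z1)],float)/1000
MODEL={'template':box(-60,60,-55,55,0,6),'lip':box(48,75,-70,70,25,30),
 'head':np.array([[45+13*np.cos(a),y,13+13*np.sin(a)] for a in np.linspace(0,6.28,20) for y in(-40,40)])/1000,
 'rubber':box(-140,-80,-10,10,0,26)}
def mask(c,name,roi):
    h=cv2.cvtColor(cv2.GaussianBlur(c['image'],(3,3),0),cv2.COLOR_RGB2HSV).astype(int);H,S,V=h[...,0],h[...,1],h[...,2]
    m={'template':((H>45)&(H<130)&(S>110)),'lip':((H<6)|(H>172))&(S>130),'head':(S<60)&(V>60),'rubber':(V<45)}[name]
    r=np.zeros(m.shape,bool);r[roi[1]:roi[3],roi[0]:roi[2]]=1;m=(m&r).astype(np.uint8)
    n,l,s,_=cv2.connectedComponentsWithStats(m)
    m=(l==1+np.argmax(s[1:,4])).astype(np.uint8)
    if name=='template': m=cv2.fillPoly(m*0,[cv2.convexHull(cv2.findNonZero(m))],1)
    return m
def proj(c,P):
    q=(c['view'][:3,:3]@P.T).T+c['view'][:3,3];q=(c['K']@q.T).T;return q[:,:2]/q[:,2:]
def place(p,M):
    cs,sn=np.cos(p[2]),np.sin(p[2]);z=p[3] if len(p)>3 else 0
    return M@np.array([[cs,-sn,0],[sn,cs,0],[0,0,1]]).T+[p[0],p[1],z]
def render(c,P):
    im=np.zeros((480,640),np.uint8);h=cv2.convexHull(proj(c,P).astype(np.float32))
    cv2.fillPoly(im,[np.round(h*16).astype(np.int32)],255,cv2.LINE_AA,4);return im/255.
def fit(obs,p0):  # obs: (cam,name,mask)
    G=lambda a:cv2.GaussianBlur(a.astype(np.float32),(0,0),1.5)
    T=[G(m) for _,_,m in obs]
    f=lambda p:sum(((G(render(c,place(p,MODEL[n])))-t)**2).sum()/m.sum()*100 for (c,n,m),t in zip(obs,T))
    p0=np.array(p0,float);d=np.array([.01,.01,.1,.004][:len(p0)])
    s=np.vstack([p0]+[p0+d*e for e in np.eye(len(p0))])
    for _ in range(3):
        r=minimize(f,s[0],method='Nelder-Mead',options=dict(initial_simplex=s,xatol=1e-5,fatol=1e-4,maxiter=400));s=s-s[0]+r.x
    return r.x,r.fun
def ray(c,uv,z):
    R=c['view'][:3,:3];o=-R.T@c['view'][:3,3];d=R.T@np.linalg.inv(c['K'])@[*uv,1];return (o+d*(z-o[2])/d[2])
E
python3 - <<'E'
from fit import *;import pickle
A=pickle.load(open('scene0.pkl','rb'));B=pickle.load(open('side0.pkl','rb'))
pa=lambda u,v,z=0:ray(A,(u/2.16+110,v/2.16+110),z)
# seeds
tl=(pa(47,361)+pa(194,375)+pa(131,302)+pa(108,439))/4; be=(pa(194,375)+pa(108,439))/2-tl
l1=(pa(393,408,.03)+pa(402,436,.03))/2;l2=(pa(512,358,.03)+pa(520,380,.03))/2;e=(l2-l1)
fy=np.arctan2(-e[0],e[1]); fc=(l1+l2)/2-.0615*np.array([np.cos(fy),np.sin(fy),0])
r=pa(567,50);hd=pa(631,142);ha=hd-r;hy=np.arctan2(ha[1],ha[0]);h0=hd-.045*ha/np.linalg.norm(ha)
print('seeds',tl,np.arctan2(be[1],be[0]),fc,fy,h0,hy)
seed={'template':[*tl[:2],np.arctan2(be[1],be[0]),0],'lip':[*fc[:2],fy,0],'head':[*h0[:2],hy,0],'rubber':0}
roi={'template':((125,240,205,320),(280,365,400,480)),'lip':((280,260,360,320),(370,215,420,285)),
 'head':((375,155,425,190),(255,155,280,190)),'rubber':((360,115,385,150),(185,165,220,190))}
def go(ns,p0):
    obs=[(c,n,mask(c,n,roi[n][i])) for n in ns for i,c in enumerate((A,B))]
    print(ns,[o[2].sum() for o in obs],*[(np.round(x,4),round(f,2)) for x,f in (fit(obs,p0),fit(obs,p0[:3]),fit([o for o in obs if o[0] is A],p0[:3]),fit([o for o in obs if o[0] is B],p0[:3]))])
go(['template'],seed['template']);go(['lip'],seed['lip']);go(['head','rubber'],seed['head'])
for n,u in (('orangehead scene',pa(507,250,.022)),('side',ray(B,(255/1.76+170,133/1.76+140),.03)),('discs',pa(221,517)),('eraser',pa(291,246)),('sc',pa(690,278)),('sctip',pa(658,217))):print(n,u.round(3))
E
```

```text
seeds [ 0.44223049 -0.30535845  0.        ] 0.11843994307956676 [ 0.62066386 -0.0295115   0.03      ] -0.15332973148359147 [0.47501944 0.33736272 0.        ] -0.168963189346732
['template'] [np.uint64(2303), np.uint64(6417)] (array([ 0.4421, -0.3067,  0.1314, -0.0023]), np.float64(1.83)) (array([ 0.4422, -0.3076,  0.1294]), np.float64(2.13)) (array([ 0.4432, -0.3068,  0.119 ]), np.float64(1.26)) (array([ 0.442 , -0.3076,  0.1319]), np.float64(0.61))Traceback (most recent call last):
  File "<stdin>", line 16, in <module>
  File "<stdin>", line 14, in go
  File "fit.py", line 12, in mask
    m=(l==1+np.argmax(s[1:,4])).astype(np.uint8)
            ~~~~~~~~~^^^^^^^^^
    return _wrapfunc(a, 'argmax', axis=axis, out=out, **kwds)
    return bound(*args, **kwds)
ValueError: attempt to get argmax of an empty sequence
```

```bash
cat > run1.py <<'E'
from fit import *;import pickle
A=pickle.load(open('scene0.pkl','rb'));B=pickle.load(open('side0.pkl','rb'))
for c,pts in ((A,[(456/2.16+110,395/2.16+110),(631/2.16+110,142/2.16+110),(567/2.16+110,50/2.16+110),(600/2.16+110,90/2.16+110)]),(B,[(398/1.76+170,192/1.76+140),(172/1.76+170,57/1.76+140),(58/1.76+170,68/1.76+140),(120/1.76+170,90/1.76+140)])):
    h=cv2.cvtColor(c['image'],cv2.COLOR_RGB2HSV)
    print([h[int(v)-1:int(v)+2,int(u)-1:int(u)+2].reshape(-1,3).mean(0).round().tolist() for u,v in pts])
E
python3 run1.py
```

```text
[[1.0, 219.0, 95.0], [76.0, 11.0, 101.0], [48.0, 70.0, 16.0], [15.0, 152.0, 88.0]]
[[8.0, 162.0, 113.0], [31.0, 25.0, 116.0], [21.0, 75.0, 49.0], [21.0, 99.0, 132.0]]
```

```bash
sed -i "s/((H<6)|(H>172))&(S>130)/((H<8)|(H>170))\&(S>115)/; s/'rubber':(V<45)/'rubber':(V<(45 if c['K'][0,0]>500 else 75))/; s/(S<60)&(V>60)/(S<62)\&(V>60)/" fit.py
cat > run1.py <<'E'
from fit import *;import pickle
A=pickle.load(open('scene0.pkl','rb'));B=pickle.load(open('side0.pkl','rb'))
roi={'template':((125,240,205,320),(280,365,400,480)),'lip':((280,260,360,320),(370,215,420,285)),
 'head':((375,155,425,190),(255,155,280,190)),'rubber':((360,115,385,150),(185,165,220,190))}
def go(ns,p0):
    obs=[(c,n,mask(c,n,roi[n][i])) for n in ns for i,c in enumerate((A,B))]
    print(ns,[(int(o[2].sum()),int(render(o[0],place(p0,MODEL[o[1]])).sum())) for o in obs],*[(np.round(x,4).tolist(),round(f,2)) for x,f in (fit(obs,p0),fit(obs,p0[:3]),fit([o for o in obs if o[0] is A],p0[:3]),fit([o for o in obs if o[0] is B],p0[:3]))])
go(['template'],[.442,-.307,.13,0]);go(['lip'],[.6207,-.0295,-.153,0]);go(['head','rubber'],[.475,.337,-.169,0])
pa=lambda u,v,z=0:ray(A,(u/2.16+110,v/2.16+110),z)
for n,u in (('orangehead scene',pa(507,250,.022)),('side',ray(B,(255/1.76+170,133/1.76+140),.03)),('discs',pa(221,517)),('eraser',pa(291,246)),('sc',pa(690,278)),('sctip',pa(658,217))):print(n,u.round(3))
E
python3 run1.py
```

```text
['template'] [(2303, 2506), (6417, 6729)] ([0.4423, -0.3071, 0.1312, -0.0012], np.float64(1.89)) ([0.4427, -0.3068, 0.1364], np.float64(2.16)) ([0.4427, -0.307, 0.1203], np.float64(1.28)) ([0.4419, -0.3067, 0.1534], np.float64(0.77))
['lip'] [(751, 877), (239, 853)] ([0.6166, -0.0299, -0.1218, -0.0054], np.float64(181.42)) ([0.6186, -0.0282, -0.1768], np.float64(186.99)) ([0.6176, -0.0311, -0.1232], np.float64(2.06)) ([0.6158, -0.0287, -0.1339], np.float64(182.46))
['head', 'rubber'] [(301, 383), (231, 313), (144, 296), (296, 396)] ([0.4778, 0.333, -0.1524, -0.0], np.float64(75.47)) ([0.4772, 0.3318, -0.1548], np.float64(75.5)) ([0.477, 0.3317, -0.1474], np.float64(52.95)) ([0.4772, 0.3307, -0.1342], np.float64(20.11))
orangehead scene [0.567 0.109 0.022]
side [0.563 0.104 0.03 ]
discs [ 0.645 -0.297  0.   ]
eraser [ 0.414 -0.078  0.   ]
sc [0.701 0.263 0.   ]
sctip [0.619 0.286 0.   ]
```

Call:
{"name": "drive_tool", "arguments": {
  "increments": [
    [[34,21,0],[0,0,-2.3],1],
    [[34,21,0],[0,0,-2.3],1],
    [[34,21,0],[0,0,-2.3],1],
    [[34,21,0],[0,0,-2.3],1],
    [[34,21,0],[0,0,-2.3],1],
    [[34,21,0],[0,0,-2.3],1],
    [[28,21,0],[0,0,-2.2],1],
    [[0,0,0],[0,0,0],1]
  ]
}}

```text
clock: 1.77
eef_pos: [0.4364, -0.3077, 0.231]
tool_rot: [0.998, 0.069, 0.001, -0.001]
ft_force: [-0.5, -0.4, 0.7]
grip_width: 0.0855
grasp_force: 0.0
```

```bash
cat > snap.py <<'E'
import sys,cv2,pickle,numpy as np
from workcell import *
tag=sys.argv[1];c=camera('wrist');o=get_obs();c['obs']=o
pickle.dump(c,open(f'{tag}.pkl','wb'));cv2.imwrite(f'pics/{tag}.png',c['image'][:,:,::-1])
from scipy.spatial.transform import Rotation as R
print(o['clock'],o['eef_pos'].round(4),R.from_quat(o['tool_rot']).as_matrix().round(4).tolist(),o['grip_width'])
E
python3 snap.py w1
```

```text
1.8167 [ 0.4341 -0.3093  0.2309] [[0.9906, 0.137, 0.0001], [0.137, -0.9906, 0.0003], [0.0001, -0.0003, -1.0]] 0.08520091354252418
```

View pics/w1.png

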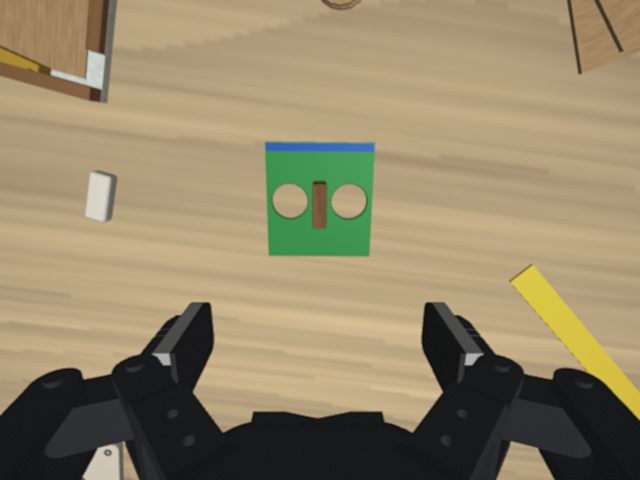

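Wrist view: the template is centred at (320,200), nearly aligned with the tool, with its blue edge at top and grip bar at (320,205). Now the frame from close by.

Call:
{"name": "drive_tool", "arguments": {
  "increments": [
    [[18,32,0],[0,0,-2.1],1],
    [[18,32,0],[0,0,-2.1],1],
    [[18,32,0],[0,0,-2.1],1],
    [[18,32,0],[0,0,-2.1],1],
    [[18,32,0],[0,0,-2.1],1],
    [[18,32,0],[0,0,-2.1],1],
    [[18,32,0],[0,0,-2.1],1],
    [[18,32,0],[0,0,-2.1],1]
  ]
}}

```text
clock: 2.48
eef_pos: [0.5736, -0.0699, 0.2315]
tool_rot: [0.998, -0.065, 0.0, -0.008]
ft_force: [-0.5, -0.3, 0.1]
grip_width: 0.0853
grasp_force: 0.0
```

```bash
python3 snap.py w2; python3 - <<'E'
from fit import *;import pickle
c=pickle.load(open('w1.pkl','rb'))
m=mask(c,'template',(240,120,400,280));print(m.sum(),np.round(c['view'],4).tolist(),c['K'][0,0],c['K'][:2,2])
for p0 in ([.442,-.307,.13,0],[.442,-.307,.13]): print(fit([(c,'template',m)],p0))
A=pickle.load(open('scene0.pkl','rb'));B=pickle.load(open('side0.pkl','rb'))
obs=[(c,'template',m),(A,'template',mask(A,'template',(125,240,205,320))),(B,'template',mask(B,'template',(280,365,400,480)))]
print(fit(obs,[.442,-.307,.13,0]))
E
```

```text
2.5333 [ 0.5762 -0.0691  0.231 ] [[0.9921, -0.1257, 0.0039], [-0.1257, -0.9919, 0.0168], [0.0018, -0.0171, -0.9999]] 0.08563378783429358
11664 [[0.1374, -0.9905, -0.001, -0.3658], [-0.949, -0.1319, 0.2865, 0.337], [-0.2839, -0.0384, -0.9581, 0.4909], [0.0, 0.0, 0.0, 1.0]] 356.6184331307247 [317.26539034 240.36897442]
(array([ 0.44094903, -0.31000374,  0.12983599, -0.01160288]), np.float64(0.051289469780418276))
(array([ 0.4430027 , -0.30980069,  0.12815124]), np.float64(1.8233727035208493))
(array([ 0.4416552 , -0.30746273,  0.12778452, -0.00218343]), np.float64(5.015623165212155))
```

View pics/w2.png

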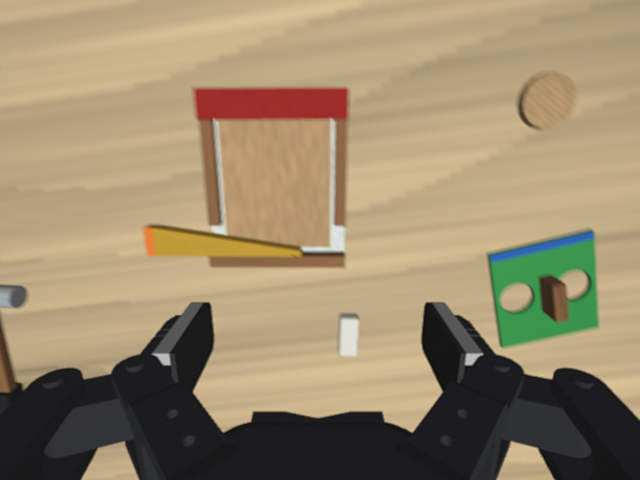

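Wrist view 2: lip at (195–348, 88–118), near rail at y≈260, wedge from orange head (150,241) to tip (300,253), and template at (545,290), with the other objects clear.

```bash
python3 - <<'E'
from fit import *;import pickle
c=pickle.load(open('w2.pkl','rb'))
A=pickle.load(open('scene0.pkl','rb'))
m=mask(c,'lip',(170,70,370,130));t=mask(c,'template',(470,215,615,360));a=mask(A,'lip',(280,260,360,320))
for o in ([(c,'lip',m)],[(c,'lip',m),(A,'lip',a)]):
  for p0 in ([.618,-.03,-.13,0],[.618,-.03,-.13]): x,f=fit(o,p0);print('lip',x.round(4),round(f,3))
p=fit([(c,'lip',m)],[.618,-.03,-.13])[0]
print('tmpl',fit([(c,'template',t)],[.442,-.307,.13]))
# predicted pixels for checks
chk=np.array([[-97,-70,30],[-97,70,30],[-85,-70,30],[-55,58,22],[-55,-58,22],[-70,145,30]])/1000
print(proj(c,place(p,chk)).round(1).tolist())
h=cv2.cvtColor(c['image'],cv2.COLOR_RGB2HSV);o=(h[...,0]<16)&(h[...,1]>170)&(h[...,2]>120);o[:210]=0;o[265:]=0;o[:,175:]=0;o[:,:135]=0
uv=np.argwhere(o)[:,::-1].mean(0);w=ray(c,uv,.024);d=w[:2]-p[:2];print('orange',uv,w,[np.cos(p[2])*d[0]+np.sin(p[2])*d[1],-np.sin(p[2])*d[0]+np.cos(p[2])*d[1]])
E
```

```text
lip [ 0.6176 -0.0302 -0.1305 -0.0092] 1.34
lip [ 0.6169 -0.0324 -0.1172] 2.92
lip [ 0.6173 -0.0319 -0.1136 -0.002 ] 4.585
lip [ 0.617  -0.032  -0.1165] 5.086
tmpl (array([ 0.44449629, -0.30736246,  0.13617124]), np.float64(3.910258978275309))
[[346.7, 267.1], [211.4, 267.9], [346.8, 256.0], [221.4, 226.6], [334.9, 225.6], [135.5, 243.5]]
orange [149.8134715  240.92746114] [0.56377378 0.10783791 0.024     ] [np.float64(-0.06917754602169006), np.float64(0.13301480586260184)]
```

Call:
{"name": "drive_tool", "arguments": {
  "increments": [
    [[-16.5,-30,-10],[0,0,1.8],1],
    [[-16.5,-30,-10],[0,0,1.8],1],
    [[-16.5,-30,-10],[0,0,1.8],1],
    [[-16.5,-30,-10],[0,0,1.8],1],
    [[-16.5,-30,-15],[0,0,1.8],1],
    [[-16.5,-30,-15],[0,0,1.8],1],
    [[-16.5,-30,-15],[0,0,1.9],1],
    [[-16.5,-29,-15],[0,0,2],1]
  ]
}}

```text
clock: 3.2
eef_pos: [0.4391, -0.3144, 0.1309]
tool_rot: [0.998, 0.062, -0.001, -0.007]
ft_force: [0.6, -0.1, -0.1]
grip_width: 0.0854
grasp_force: 0.0
```

Call:
{"name": "drive_tool", "arguments": {
  "increments": [
    [[0,0,-10],[0,0,0],1],
    [[0,0,0],[0,0,0],1]
  ]
}}

```text
clock: 3.37
eef_pos: [0.4378, -0.3133, 0.1189]
tool_rot: [0.998, 0.059, -0.003, -0.009]
ft_force: [-0.8, 0.6, 0.4]
grip_width: 0.0855
grasp_force: 0.0
```

```bash
python3 snap.py w3; python3 - <<'E'
from fit import *;import pickle
c=pickle.load(open('w3.pkl','rb'))
h=mask(c,'template',(150,0,500,300));print(h.sum(),cv2.boundingRect(h))
x,f=fit([(c,'template',h)],[.443,-.308,.13]);print(x,f)
o=c['obs'];d=o['eef_pos'][:2]-x[:2];print('tcp in template',np.cos(x[2])*d[0]+np.sin(x[2])*d[1],-np.sin(x[2])*d[0]+np.cos(x[2])*d[1])
E
```

```text
3.4167 [ 0.4392 -0.3125  0.1202] [[0.9928, 0.1198, -0.0044], [0.1198, -0.9927, 0.016], [-0.0025, -0.0164, -0.9999]] 0.08527525876076872
22942 (235, 144, 156, 156)
[ 0.44353768 -0.30893962  0.12921657] 1.3352843796652973
tcp in template -0.004810446020272043 -0.0030034777580939523
```

Call:
{"name": "drive_tool", "arguments": {
  "increments": [
    [[2,2,-25],[-0.5,-0.15,0.3],1],
    [[2,2,-25],[-0.4,-0.1,0.2],1],
    [[0,0,-25],[0,0,0],1],
    [[0,0,-10],[0,0,0],1],
    [[0,0,-10],[0,0,0],1],
    [[0,0,0],[0,0,0],1]
  ]
}}

```text
clock: 3.92
eef_pos: [0.445, -0.307, 0.0254]
tool_rot: [0.998, 0.067, 0.0, 0.0]
ft_force: [-0.5, 0.6, -0.5]
grip_width: 0.0859
grasp_force: 0.0
```

```bash
python3 snap.py w4
```

```text
3.9667 [ 0.4456 -0.3076  0.0265] [[0.9911, 0.1328, 0.0021], [0.1328, -0.9911, -0.0014], [0.0019, 0.0017, -1.0]] 0.08515643378679917
```

Call:
{"name": "drive_tool", "arguments": {
  "increments": [
    [[-1.5,-1,-7],[0,0,-0.2],1],
    [[0,0,-7],[0,0,0],1],
    [[0,0,0],[0,0,0],0],
    [[0,0,0],[0,0,0],0],
    [[0,0,0],[0,0,0],0],
    [[0,0,0],[0,0,0],0],
    [[0,0,0],[0,0,0],0],
    [[0,0,0],[0,0,0],0]
  ]
}}

```text
clock: 4.63
eef_pos: [0.444, -0.3089, 0.0127]
tool_rot: [0.998, 0.064, 0.001, 0.001]
ft_force: [-7.2, 3.0, 15.4]
grip_width: 0.013
grasp_force: 57.3
```

Call:
{"name": "drive_tool", "arguments": {
  "increments": [
    [[0,0,0],[0,0,0],0],
    [[0,0,0],[0,0,0],0],
    [[0,0,0],[0,0,0],0],
    [[0,0,0],[0,0,0],0]
  ]
}}

```text
clock: 4.97
eef_pos: [0.4442, -0.3091, 0.0128]
tool_rot: [0.998, 0.064, 0.002, 0.001]
ft_force: [-0.6, -0.2, 4.4]
grip_width: 0.0126
grasp_force: 61.4
```

Call:
{"name": "drive_tool", "arguments": {
  "increments": [
    [[0,0,35],[0,0,0],0],
    [[0,0,35],[0,0,0],0],
    [[5,8,35],[0,0,-1],0],
    [[17,30,0],[0,0,-1.7],0],
    [[17,30,0],[0,0,-1.7],0],
    [[17,30,0],[0,0,-1.7],0],
    [[17,30,0],[0,0,-1.7],0],
    [[17,30,0],[0,0,-1.7],0]
  ]
}}

```text
clock: 5.63
eef_pos: [0.5336, -0.1493, 0.1165]
tool_rot: [1.0, -0.019, 0.0, 0.001]
ft_force: [0.6, -0.8, -1.4]
grip_width: 0.0126
grasp_force: 60.7
```

Call:
{"name": "drive_tool", "arguments": {
  "increments": [
    [[17,30,0],[0,0,-1.7],0],
    [[17,30,0],[0,0,-1.7],0],
    [[17,30,0],[0,0,-1.7],0],
    [[7,20,0],[0,0,0],0],
    [[0,0,0],[0,0,0],0],
    [[0,0,0],[0,0,0],0]
  ]
}}

```text
clock: 6.13
eef_pos: [0.5893, -0.0563, 0.1162]
tool_rot: [0.999, -0.05, 0.0, -0.005]
ft_force: [0.4, -0.9, -2.2]
grip_width: 0.0127
grasp_force: 60.6
```

```bash
python3 snap.py w5; python3 - <<'E'
import pickle,cv2
from workcell import *
for n in ('scene','side'):
    c=camera(n);pickle.dump(c,open(f'{n}5.pkl','wb'));cv2.imwrite(f'pics/{n}5.png',c['image'][:,:,::-1])
E
```

```text
6.1833 [ 0.589  -0.0571  0.1164] [[0.9949, -0.1006, 0.0007], [-0.1006, -0.9949, 0.0097], [-0.0003, -0.0097, -1.0]] 0.012694690868931142
```

View pics/w5.png

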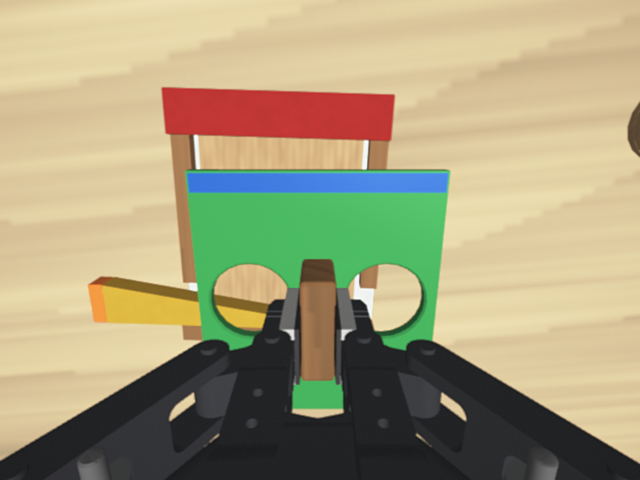

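Wrist view with the template held: the blue edge runs (187,171)–(450,170) and the lip (163,88)–(393,140). The template is about 1.5° off and some 30 mm to the -y side. I'll compute the offsets from this picture.

```bash
cat > hold.py <<'E'
import sys
from fit import *;import pickle
def blue(c,z):  # striped edge upper corners from blue mask
    h=cv2.cvtColor(c['image'],cv2.COLOR_RGB2HSV);m=((h[...,0]>100)&(h[...,0]<125)&(h[...,1]>120)).astype(np.uint8)
    n,l,s,_=cv2.connectedComponentsWithStats(m);m=(l==1+np.argmax(s[1:,4])).astype(np.uint8)
    H=cv2.convexHull(cv2.findNonZero(m));q=H
    e=1
    while len(q)>4: q=cv2.approxPolyDP(H,e,True);e+=.5
    q=q[:,0].astype(float);q=q[np.argsort(q[:,1])][:2];q=q[np.argsort(q[:,0])]
    P=[ray(c,u,z) for u in q];e=P[0]-P[1]
    return q,(P[0]+P[1])/2,np.arctan2(-e[0],e[1]),np.linalg.norm(e)
if __name__=='__main__':
    c=pickle.load(open('w5.pkl','rb'));o=c['obs'];t=o['eef_pos']
    q,mid,yaw,L=blue(c,t[2]-.0128+.006);print('blue',q.tolist(),mid,yaw,L,'tool yaw',-.1008)
    cen=mid-.06*np.array([np.cos(yaw),np.sin(yaw),0]);print('template centre',cen,'minus tcp',cen-t)
    m=mask(c,'lip',(140,70,420,150))
    for p0 in ([.617,-.031,-.12,0],[.617,-.031,-.12]):print('lip',fit([(c,'lip',m)],p0))
    h=cv2.cvtColor(c['image'],cv2.COLOR_RGB2HSV)
E
python3 hold.py
```

```text
blue [[188.0, 173.0], [446.0, 173.0]] [ 0.64729999 -0.06296239  0.1096072 ] -0.0984742318239685 0.1063737774624941 tool yaw -0.1008
template centre [ 0.58759067 -0.05706348  0.1096072 ] minus tcp [-1.43083121e-03  2.08509548e-05 -6.80000000e-03]
lip (array([ 0.61558687, -0.03305626, -0.12827939, -0.00348391]), np.float64(0.27942488996007125))
lip (array([ 0.61497026, -0.03350998, -0.12777291]), np.float64(1.3741227787837254))
```

Call:
{"name": "drive_tool", "arguments": {
  "increments": [
    [[3,6.5,-5],[0.2,2.5,-0.4],0],
    [[3,6.5,-5],[0.2,2.5,-0.4],0],
    [[3,6.5,-10],[0.2,2.5,-0.4],0],
    [[3,6.5,-10],[0.1,2.4,-0.4],0],
    [[0,0,-10],[0,0,0],0],
    [[0,0,0],[0,0,0],0],
    [[0,0,0],[0,0,0],0]
  ]
}}

```text
clock: 6.87
eef_pos: [0.599, -0.0505, 0.0765]
tool_rot: [0.995, -0.048, -0.086, -0.016]
ft_force: [0.4, -0.6, -1.5]
grip_width: 0.0127
grasp_force: 60.6
```

```bash
cat > st.py <<'E'
from workcell import *;import numpy as np,sys
from scipy.spatial.transform import Rotation as R
F=np.array([.6155,-.033,-.127]) if len(sys.argv)<4 else np.array([float(v) for v in sys.argv[1:4]])
c,s=np.cos(F[2]),np.sin(F[2]);Q=np.array([[c,-s,0],[s,c,0],[0,0,1]])
L=[get_obs() for _ in range(1)];o=L[-1]
t=Q.T@(o['eef_pos']-[F[0],F[1],0]);M=Q.T@R.from_quat(o['tool_rot']).as_matrix()@np.diag([1,-1,-1])  # template rot in frame
print('clk',o['clock'],'tcp frame mm',(t*1e3).round(1),'rotvec deg in frame',np.degrees(R.from_matrix(M).as_rotvec()).round(2))
e=t*1e3+M@[59,0,-12.8];n=t*1e3+M@[-61,0,-12.8];print('striped',e.round(1),'near edge',n.round(1),'F',o['ft_force'].round(1),'grip',o['grip_width'],o['grasp_force'])
E
python3 snap.py w6; python3 st.py
```

```text
6.9167 [ 0.5995 -0.0503  0.0774] [[0.9809, -0.0989, -0.1673], [-0.0934, -0.9948, 0.0403], [-0.1704, -0.0239, -0.9851]] 0.01235780593403482
clk 6.9167 tcp frame mm [-13.7 -19.2  77.4] rotvec deg in frame [1.23 9.83 1.72]
striped [ 42.2 -17.1  54.8] near edge [-75.9 -20.9  75.2] F [-0.5  1.3 -1.3] grip 0.01235780593403482 60.61910033226013
```

View pics/w6.png

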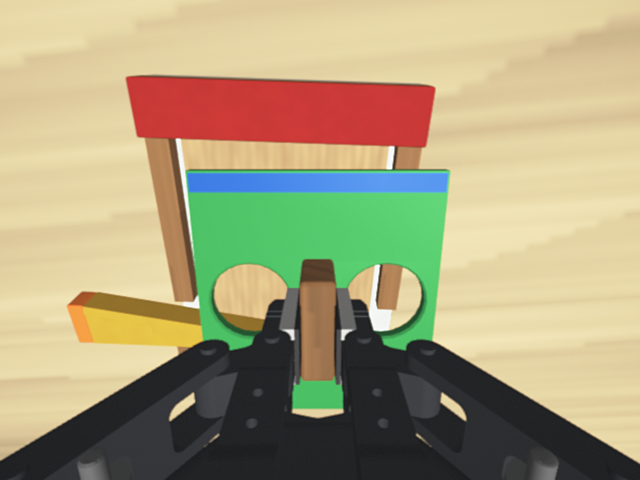

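Wrist view: the template is tilted in front of the lip, still about 19 mm to the -y side. Correcting.

Call:
{"name": "drive_tool", "arguments": {
  "increments": [
    [[0.6,5,-2],[-0.4,0,-0.6],0],
    [[0.6,5,-2],[-0.4,0,-0.6],0],
    [[0.6,5,-2],[-0.4,0,-0.6],0],
    [[0.6,4,-2],[0,0,0],0],
    [[0,0,0],[0,0,0],0],
    [[0,0,0],[0,0,0],0]
  ]
}}

```text
clock: 7.42
eef_pos: [0.6007, -0.049, 0.0693]
tool_rot: [0.995, -0.047, -0.084, -0.016]
ft_force: [-0.2, -0.7, -1.5]
grip_width: 0.013
grasp_force: 60.6
```

```bash
python3 st.py; python3 -c "
from workcell import *;o=get_obs();print(o['joint_pos'].round(3),o['tau'].round(1))"
```

```text
clk 7.4167 tcp frame mm [-12.6 -17.8  69.3] rotvec deg in frame [1.23 9.72 1.84]
striped [ 43.3 -15.6  46.8] near edge [-74.9 -19.6  67. ] F [-0.2 -0.7 -1.5] grip 0.012979367241253186 60.61823129653931
[-0.094  0.683  0.256  1.313  0.024  3.141] [  0.  -55.3  23.    1.4   0.1   0. ]
```

The last joint is at its range end (3.14), so this grasp can't reach the frame's yaw. I'll set the template down on free table and regrasp with a half turn.

Call:
{"name": "drive_tool", "arguments": {
  "increments": [
    [[0,0,25],[0,0,0],0],
    [[-5,-10,25],[0,0,0],0],
    [[-20,-28,0],[-0.4,-1.6,-0.3],0],
    [[-20,-28,0],[-0.4,-1.6,-0.3],0],
    [[-20,-28,0],[-0.4,-1.6,-0.3],0],
    [[-20,-28,0],[-0.4,-1.6,-0.3],0],
    [[-20,-28,0],[-0.4,-1.6,-0.3],0],
    [[-20,-28,0],[-0.4,-1.5,-0.3],0]
  ]
}}

```text
clock: 8.08
eef_pos: [0.4747, -0.2282, 0.1197]
tool_rot: [0.998, -0.063, 0.001, -0.0]
ft_force: [-0.4, -0.8, -2.1]
grip_width: 0.0127
grasp_force: 60.6
```

Call:
{"name": "drive_tool", "arguments": {
  "increments": [
    [[0,0,-10],[0,0,0],0],
    [[0,0,-20],[0,0,0],0],
    [[0,0,-20],[0,0,0],0],
    [[0,0,0],[0,0,0],0]
  ]
}}

```text
clock: 8.42
eef_pos: [0.4729, -0.2261, 0.0661]
tool_rot: [0.998, -0.064, -0.003, -0.002]
ft_force: [0.1, 0.7, -3.9]
grip_width: 0.0128
grasp_force: 60.6
```

```bash
python3 st.py
```

```text
clk 8.4167 tcp frame mm [-117.  -209.6   66.1] rotvec deg in frame [ 0.18  0.36 -0.01]
striped [ -58.1 -209.6   52.9] near edge [-178.1 -209.6   53.6] F [ 0.1  0.7 -3.9] grip 0.012848880916313837 60.585644245147705
```

Call:
{"name": "drive_tool", "arguments": {
  "increments": [
    [[0,0,-20],[-0.2,-0.3,0],0],
    [[0,0,-20],[0,0,0],0],
    [[0,0,-10],[0,0,0],0],
    [[0,0,-2.5],[0,0,0],0],
    [[0,0,0],[0,0,0],0],
    [[0,0,0],[0,0,0],1],
    [[0,0,0],[0,0,0],1],
    [[0,0,0],[0,0,0],1]
  ]
}}

```text
clock: 9.08
eef_pos: [0.4772, -0.2279, 0.0184]
tool_rot: [0.998, -0.063, 0.004, 0.002]
ft_force: [-0.5, -0.1, -0.9]
grip_width: 0.0485
grasp_force: 0.0
```

Call:
{"name": "drive_tool", "arguments": {
  "increments": [
    [[0,0,0],[0,0,0],1],
    [[0,0,0],[0,0,0],1],
    [[0,0,0],[0,0,0],1],
    [[0,0,30],[0,0,0],1],
    [[0,0,30],[0,0,0],1],
    [[0,0,20],[0,0,5],1],
    [[0,0,0],[0,0,7],1],
    [[0,0,0],[0,0,7],1]
  ]
}}

```text
clock: 9.75
eef_pos: [0.4773, -0.228, 0.0991]
tool_rot: [0.994, 0.105, 0.005, 0.002]
ft_force: [-0.5, 0.3, 0.4]
grip_width: 0.0854
grasp_force: 0.0
```

Call:
{"name": "drive_tool", "arguments": {
  "increments": [
    [[0,0,0],[0,0,7],1],
    [[0,0,0],[0,0,7],1],
    [[0,0,0],[0,0,7],1],
    [[0,0,0],[0,0,7],1],
    [[0,0,0],[0,0,7],1],
    [[0,0,0],[0,0,7],1],
    [[0,0,0],[0,0,7],1],
    [[0,0,0],[0,0,7],1]
  ]
}}

```text
clock: 10.42
eef_pos: [0.4758, -0.2273, 0.0969]
tool_rot: [0.829, 0.56, 0.003, -0.001]
ft_force: [0.1, -0.1, 0.0]
grip_width: 0.0853
grasp_force: 0.0
```

Call:
{"name": "drive_tool", "arguments": {
  "increments": [
    [[0,0,0],[0,0,7],1],
    [[0,0,0],[0,0,7],1],
    [[0,0,0],[0,0,7],1],
    [[0,0,0],[0,0,7],1],
    [[0,0,0],[0,0,7],1],
    [[0,0,0],[0,0,7],1],
    [[0,0,0],[0,0,7],1],
    [[0,0,0],[0,0,7],1]
  ]
}}

```text
clock: 11.08
eef_pos: [0.4758, -0.2273, 0.0969]
tool_rot: [0.469, 0.883, 0.002, -0.002]
ft_force: [-0.2, -0.0, 0.4]
grip_width: 0.0855
grasp_force: 0.0
```

Call:
{"name": "drive_tool", "arguments": {
  "increments": [
    [[0,0,0],[0,0,7],1],
    [[0,0,0],[0,0,7],1],
    [[0,0,0],[0,0,7],1],
    [[0,0,0],[0,0,7],1],
    [[0,0,0],[0,0,7],1],
    [[0,0,0],[0,0,7],1],
    [[0,0,0],[0,0,7],1],
    [[0,0,0],[0,0,0],1]
  ]
}}

```text
clock: 11.75
eef_pos: [0.4758, -0.2273, 0.0969]
tool_rot: [0.062, 0.998, 0.001, -0.003]
ft_force: [-0.1, -0.8, 0.3]
grip_width: 0.085
grasp_force: 0.0
```

```bash
sed -i 's/@np.diag(\[1,-1,-1\])/@np.diag([-1,1,-1])/' st.py; python3 st.py; python3 snap.py w7;python3 - <<'E'
import pickle,cv2
from workcell import *
for n in ('scene','side'):
    c=camera(n);pickle.dump(c,open(f'{n}7.pkl','wb'));cv2.imwrite(f'pics/{n}7.png',c['image'][:,:,::-1])
E
```

```text
clk 11.75 tcp frame mm [-113.9 -210.4   96.9] rotvec deg in frame [0.12 0.34 0.14]
striped [ -55.  -210.2   83.8] near edge [-175.  -210.5   84.5] F [-0.1 -0.8  0.3] grip 0.08499301384458982 0.0
11.8 [ 0.4758 -0.2273  0.0969] [[-0.9917, 0.1286, -0.0056], [0.1286, 0.9917, 0.0028], [0.0059, 0.002, -1.0]] 0.08518071591420734
```

View pics/w7.png

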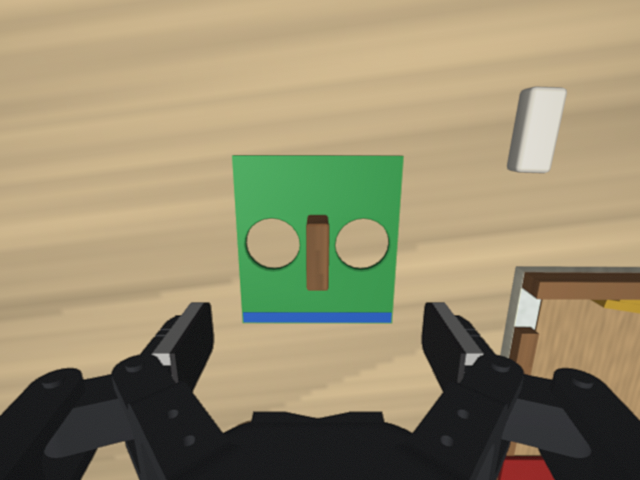

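The template lies flat, bar at (317,253), blue edge toward the gripper; the flip worked.

```bash
python3 - <<'E'
from fit import *;import pickle
c=pickle.load(open('w7.pkl','rb'));h=mask(c,'template',(200,120,440,340))
x,f=fit([(c,'template',h)],[.475,-.227,-.127]);print(x,f)
B=pickle.load(open('side7.pkl','rb'));b=mask(B,'template',(200,250,500,480));print(b.sum(),cv2.boundingRect(b))
o=c['obs'];d=o['eef_pos'][:2]-x[:2];print('tcp in template',np.cos(x[2])*d[0]+np.sin(x[2])*d[1],-np.sin(x[2])*d[0]+np.cos(x[2])*d[1])
E
```

```text
[ 0.47604086 -0.22844631 -0.12741127] 0.9233886066924919
4603 (295, 335, 89, 73)
tcp in template -0.00040250319930292954 0.0011319518140169701
```

Call:
{"name": "drive_tool", "arguments": {
  "increments": [
    [[0,-1,-25],[0,-0.3,0],1],
    [[0,0,-25],[0,0,0],1],
    [[0,0,-20],[0,0,0],1],
    [[0,0,-10],[0,0,0],1],
    [[0,0,-4],[0,0,0],1],
    [[0,0,0],[0,0,0],1],
    [[0,0,0],[0,0,0],1]
  ]
}}

```text
clock: 12.48
eef_pos: [0.4766, -0.2286, 0.0136]
tool_rot: [0.063, 0.998, 0.001, 0.0]
ft_force: [-0.0, -0.6, 0.4]
grip_width: 0.0854
grasp_force: 0.0
```

Call:
{"name": "drive_tool", "arguments": {
  "increments": [
    [[0,0,0],[0,0,0],0],
    [[0,0,0],[0,0,0],0],
    [[0,0,0],[0,0,0],0],
    [[0,0,0],[0,0,0],0],
    [[0,0,0],[0,0,0],0],
    [[0,0,0],[0,0,0],0],
    [[0,0,0],[0,0,0],0],
    [[0,0,0],[0,0,0],0]
  ]
}}

```text
clock: 13.15
eef_pos: [0.4762, -0.2284, 0.0133]
tool_rot: [0.063, 0.998, 0.001, 0.0]
ft_force: [-0.3, 0.8, 3.8]
grip_width: 0.0128
grasp_force: 61.1
```

```bash
python3 st.py
```

```text
clk 13.15 tcp frame mm [-113.5 -211.5   13.3] rotvec deg in frame [ 0.14 -0.    0.03]
striped [ -54.5 -211.4    0.5] near edge [-174.5 -211.5    0.5] F [-0.3  0.8  3.8] grip 0.012815419017922497 61.10881447792053
```

Call:
{"name": "drive_tool", "arguments": {
  "increments": [
    [[0,0,35],[0,0,0],0],
    [[0,0,35],[0,0,0],0],
    [[5,7,20],[0,0,0],0],
    [[18,29,0],[0.2,1.4,0],0],
    [[18,29,0],[0.2,1.4,0],0],
    [[18,29,0],[0.2,1.4,0],0],
    [[18,29,0],[0.2,1.4,0],0],
    [[18,29,0],[0.2,1.4,0],0]
  ]
}}

```text
clock: 13.82
eef_pos: [0.571, -0.0749, 0.1022]
tool_rot: [0.063, 0.996, 0.006, -0.063]
ft_force: [0.9, -0.7, -1.4]
grip_width: 0.013
grasp_force: 60.3
```

Call:
{"name": "drive_tool", "arguments": {
  "increments": [
    [[18,29,0],[0.2,1.5,0],0],
    [[12,16,-10],[0.1,1.3,0],0],
    [[0,0,-15],[0,0,0],0],
    [[0,0,0],[0,0,0],0],
    [[0,0,0],[0,0,0],0]
  ]
}}

```text
clock: 14.23
eef_pos: [0.5992, -0.0311, 0.0759]
tool_rot: [0.063, 0.994, 0.007, -0.089]
ft_force: [-0.3, -0.2, -2.1]
grip_width: 0.0127
grasp_force: 60.3
```

```bash
sed -i 's/59,0,-12.8/60,0,-13.3/;s/-61,0,-12.8/-60,0,-13.3/' st.py; python3 st.py;python3 snap.py w8; python3 - <<'E'
import pickle,cv2
from workcell import *
from fit import *
c=camera('side');pickle.dump(c,open('side8.pkl','wb'));b=c['image'][180:330,270:470,::-1]
cv2.imwrite('pics/side8.png',cv2.resize(b,None,fx=4,fy=4,interpolation=cv2.INTER_CUBIC))
w=pickle.load(open('w8.pkl','rb'));m=mask(w,'lip',(0,100,640,480));print(m.sum(),cv2.boundingRect(m))
E
```

```text
clk 14.2333 tcp frame mm [-16.5  -0.2  75.9] rotvec deg in frame [ 0.16 10.21  0.04]
striped [40.2 -0.1 52.1] near edge [-77.9  -0.2  73.4] F [-0.3 -0.2 -2.1] grip 0.012675331261394368 60.29955267906189
14.2833 [ 0.5998 -0.0316  0.0771] [[-0.9766, 0.1272, -0.1732], [0.1247, 0.9919, 0.0253], [0.175, 0.0031, -0.9846]] 0.012587620983170534
546 (291, 406, 53, 13)
```

View pics/side8.png

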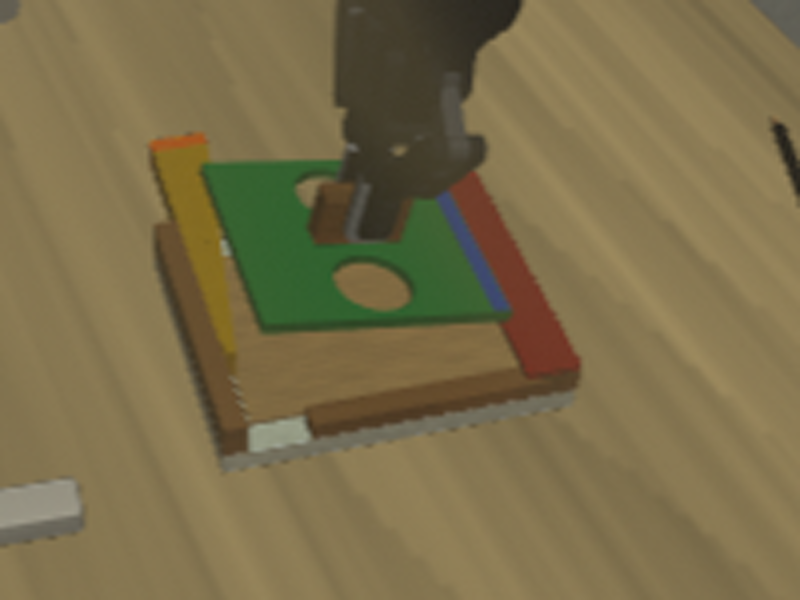

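Side view: the template is tilted and square above the frame, blue edge just in front of the lip. Lowering.

Call:
{"name": "drive_tool", "arguments": {
  "increments": [
    [[1.5,0,-12],[0,0,0],0],
    [[0,0,-12],[0,0,0],0],
    [[0,0,-7],[0,0,0],0],
    [[0,0,0],[0,0,0],0],
    [[0,0,0],[0,0,0],0]
  ]
}}

```text
clock: 14.75
eef_pos: [0.6013, -0.0315, 0.0458]
tool_rot: [0.063, 0.994, 0.007, -0.087]
ft_force: [0.4, 0.5, -1.2]
grip_width: 0.0127
grasp_force: 60.3
```

```bash
python3 st.py
```

```text
clk 14.75 tcp frame mm [-14.3  -0.3  45.8] rotvec deg in frame [ 0.2  10.06 -0.02]
striped [42.5 -0.3 22.3] near edge [-75.7  -0.3  43.2] F [ 0.4  0.5 -1.2] grip 0.012714434373703306 60.298787355422974
```

Call:
{"name": "drive_tool", "arguments": {
  "increments": [
    [[0,0,-3],[0,0,0],0],
    [[0,0,-3.3],[0,0,0],0],
    [[0,0,0],[0,0,0],0],
    [[0,0,0],[0,0,0],0],
    [[0,0,0],[0,0,0],0]
  ]
}}

```text
clock: 15.17
eef_pos: [0.6025, -0.0312, 0.0407]
tool_rot: [0.063, 0.994, 0.007, -0.086]
ft_force: [-0.3, -0.1, -1.6]
grip_width: 0.0128
grasp_force: 60.3
```

```bash
python3 st.py
```

```text
clk 15.1667 tcp frame mm [-13.1   0.1  40.7] rotvec deg in frame [0.2  9.91 0.02]
striped [43.7  0.2 17.3] near edge [-74.5   0.1  37.9] F [-0.3 -0.1 -1.6] grip 0.012787354676760072 60.29830455780029
```

Call:
{"name": "drive_tool", "arguments": {
  "increments": [
    [[3,-0.4,-0.8],[0,0,0],0],
    [[3,-0.4,0],[0,0,0],0],
    [[3,-0.4,0],[0,0,0],0],
    [[2.5,-0.3,0],[0,0,0],0],
    [[0,0,0],[0,0,0],0],
    [[0,0,0],[0,0,0],0]
  ]
}}

```text
clock: 15.67
eef_pos: [0.6141, -0.0328, 0.0396]
tool_rot: [0.063, 0.994, 0.007, -0.086]
ft_force: [0.5, -0.4, -3.1]
grip_width: 0.0128
grasp_force: 60.3
```

```bash
python3 st.py; python3 -c "
from workcell import *
import cv2
c=camera('side');cv2.imwrite('pics/side9.png',cv2.resize(c['image'][190:320,290:440,::-1],None,fx=5,fy=4.6,interpolation=cv2.INTER_CUBIC))"
```

```text
clk 15.6667 tcp frame mm [-1.4 -0.  39.6] rotvec deg in frame [0.2  9.92 0.01]
striped [55.4  0.1 16.2] near edge [-62.8   0.   36.9] F [ 0.5 -0.4 -3.1] grip 0.012786671410383796 60.29829382896423
```

View pics/side9.png

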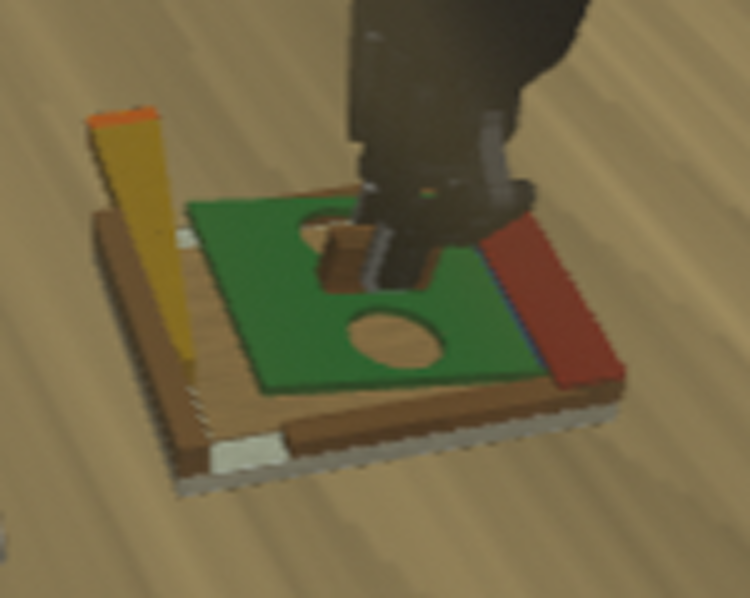

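Side view: the blue edge is tucked under the lip (stripe nearly hidden, edge from (490,255) to (550,370)), with the near edge raised above the wedge. Lowering by pivoting on the tucked edge.

Call:
{"name": "drive_tool", "arguments": {
  "increments": [
    [[0.6,-0.1,0],[0,0,0],0],
    [[-0.4,0,-2.4],[-0.25,-2,0],0],
    [[-0.4,0,-2.4],[-0.25,-2,0],0],
    [[-0.4,0,-2.4],[-0.25,-2,0],0],
    [[-0.4,0,-2.4],[-0.25,-2,0],0],
    [[0,0,0],[0,0,0],0],
    [[0,0,0],[0,0,0],0]
  ]
}}

```text
clock: 16.3
eef_pos: [0.6121, -0.0328, 0.0304]
tool_rot: [0.063, 0.998, 0.003, -0.017]
ft_force: [0.2, -0.0, -2.1]
grip_width: 0.0129
grasp_force: 60.3
```

```bash
python3 st.py
```

```text
clk 16.3 tcp frame mm [-3.4 -0.2 30.4] rotvec deg in frame [0.22 1.94 0.03]
striped [56.1 -0.1 15.1] near edge [-63.9  -0.2  19.1] F [ 0.2 -0.  -2.1] grip 0.01293295485927094 60.2764892578125
```

Call:
{"name": "drive_tool", "arguments": {
  "increments": [
    [[0,0,-1.3],[-0.4,-1,0],0],
    [[0,0,-1.4],[0,-0.9,0],0],
    [[0,0,0],[0,0,0],0],
    [[0,0,0],[0,0,0],0]
  ]
}}

```text
clock: 16.63
eef_pos: [0.6131, -0.0329, 0.0276]
tool_rot: [0.063, 0.998, 0.001, 0.0]
ft_force: [0.3, 0.4, -2.1]
grip_width: 0.0128
grasp_force: 60.3
```

```bash
python3 st.py
```

```text
clk 16.6333 tcp frame mm [-2.4 -0.2 27.6] rotvec deg in frame [ 0.07 -0.04  0.02]
striped [57.6 -0.2 14.3] near edge [-62.4  -0.2  14.3] F [ 0.3  0.4 -2.1] grip 0.012811327967056413 60.330952405929565
```

Call:
{"name": "drive_tool", "arguments": {
  "increments": [
    [[0,0,0],[0,0,0],1],
    [[0,0,0],[0,0,0],1],
    [[0,0,0],[0,0,0],1],
    [[0,0,0],[0,0,0],1],
    [[0,0,0],[0,0,0],1],
    [[0,0,20],[0,0,0],1],
    [[0,0,35],[0,0,0],1],
    [[0,0,35],[0,0,0],1]
  ]
}}

```text
clock: 17.3
eef_pos: [0.6113, -0.0328, 0.1168]
tool_rot: [0.063, 0.998, 0.001, -0.002]
ft_force: [0.7, 0.8, 0.5]
grip_width: 0.0855
grasp_force: 0.0
```

Call:
{"name": "drive_tool", "arguments": {
  "increments": [
    [[-10,0,35],[0,0,0],1],
    [[-30,0,25],[0,0,0],1],
    [[0,0,0],[0,0,0],1]
  ]
}}

```text
clock: 17.55
eef_pos: [0.5726, -0.0331, 0.1844]
tool_rot: [0.063, 0.998, 0.0, 0.005]
ft_force: [-0.2, -0.4, 0.1]
grip_width: 0.0856
grasp_force: 0.0
```

```bash
python3 snap.py w10; python3 - <<'E'
from fit import *;import pickle
from workcell import camera
B=camera('side');pickle.dump(B,open('side10.pkl','wb'))
c=pickle.load(open('w10.pkl','rb'))
MODEL['template']=box(-60,48,-55,55,0,6)
h=mask(c,'template',(100,60,540,420));print(h.sum(),cv2.boundingRect(h))
m=mask(c,'lip',(0,60,640,480));print(m.sum(),cv2.boundingRect(m))
if h.sum()>500: print(fit([(c,'template',h)],[.613,-.033,-.127,.014]))
for s,f in((c,'w'),):
  h=cv2.cvtColor(s['image'],cv2.COLOR_RGB2HSV);o=(h[...,0]<16)&(h[...,0]>5)&(h[...,1]>170)&(h[...,2]>140);
  n,l,st,ce=cv2.connectedComponentsWithStats(o.astype(np.uint8));i=1+np.argsort(-st[1:,4])[:3];print(st[i].tolist(),ce[i].tolist())
E
```

```text
17.6 [ 0.5734 -0.033   0.1817] [[-0.9919, 0.1264, 0.008], [0.1264, 0.992, 0.0006], [-0.0079, 0.0016, -1.0]] 0.08527163581888066
14010 (261, 196, 125, 117)
3766 (250, 313, 149, 27)
(array([ 0.61597305, -0.03503456, -0.12747421,  0.01490046]), np.float64(0.8006583955099036))
[[473, 170, 15, 36, 371]] [[479.65498652291103, 187.60377358490567]]
```

View pics/w10.png

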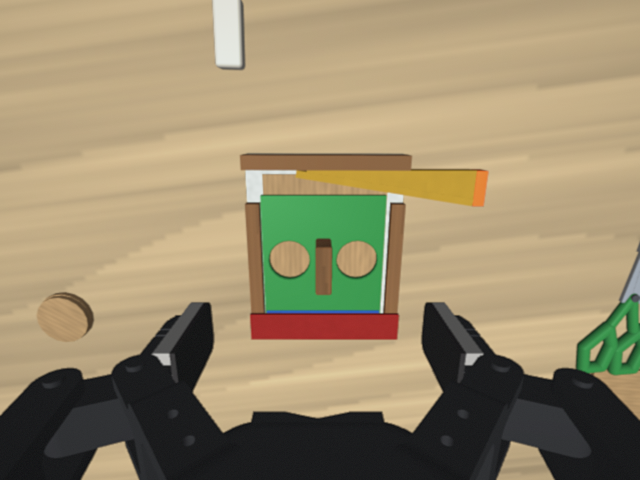

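Wrist view: template flat in the frame (261–386, 196–313) with its striped edge under the lip; wedge head at (480,188). Now to the hammer.

Call:
{"name": "drive_tool", "arguments": {
  "increments": [
    [[-10,37,0],[0,0,0],1],
    [[-10,37,0],[0,0,0],1],
    [[-10,37,0],[0,0,0],1],
    [[-10,37,0],[0,0,0],1],
    [[-10,37,0],[0,0,0],1],
    [[-10,37,0],[0,0,0],1],
    [[-10,37,0],[0,0,0],1],
    [[-10,37,0],[0,0,0],1]
  ]
}}

```text
clock: 18.32
eef_pos: [0.4918, 0.2647, 0.1752]
tool_rot: [0.063, 0.998, -0.0, -0.001]
ft_force: [0.8, -0.4, -0.2]
grip_width: 0.0855
grasp_force: 0.0
```

Call:
{"name": "drive_tool", "arguments": {
  "increments": [
    [[-8,37,0],[0,0,0],1],
    [[-8,33,0],[0,0,0],1],
    [[0,0,0],[0,0,0],1],
    [[0,0,0],[0,0,0],1]
  ]
}}

```text
clock: 18.65
eef_pos: [0.4757, 0.3348, 0.1749]
tool_rot: [0.061, 0.998, -0.001, -0.001]
ft_force: [-0.6, -0.8, -0.7]
grip_width: 0.0855
grasp_force: 0.0
```

```bash
python3 snap.py w11; python3 - <<'E'
from fit import *;import pickle
c=pickle.load(open('w11.pkl','rb'))
P=np.array([[45,40,26],[45,-40,26],[-140,0,26],[-80,0,26],[0,0,20]])/1000
print('pred px',proj(c,place([.477,.332,-.15],P)).round().tolist())
h=cv2.cvtColor(c['image'],cv2.COLOR_RGB2HSV)
for u,v in proj(c,place([.477,.332,-.15],np.array([[45,0,26],[-110,0,26],[0,0,20],[0,40,0]])/1000)).round().astype(int): print(u,v,h[np.clip(v,0,479),np.clip(u,0,639)])
d=pickle.load(open('w10.pkl','rb'));m=mask(d,'lip',(240,300,410,345))
F=fit([(d,'lip',m)],[.6155,-.033,-.127])[0];print('lip',F)
MODEL['template']=box(-60,48,-55,55,0,6);t=mask(d,'template',(100,60,540,420));T=fit([(d,'template',t)],[.613,-.033,-.127,.014])[0]
w=ray(d,(479.65,187.6),.024)
for n,x in(('T',T),('wh',w)):
  dd=x[:2]-F[:2];k=-.127;print(n,[np.cos(k)*dd[0]+np.sin(k)*dd[1],-np.sin(k)*dd[0]+np.cos(k)*dd[1]],x)
E
```

```text
18.7 [0.4761 0.3334 0.1753] [[-0.9922, 0.1245, -0.0012], [0.1245, 0.9922, -0.0014], [0.001, -0.0015, -1.0]] 0.0853182834777869
pred px [[360.0, 276.0], [269.0, 274.0], [321.0, 39.0], [319.0, 126.0], [316.0, 224.0]]
314 275 [108  28 179]
320 84 [113  23  44]
316 224 [ 16 106 128]
360 219 [ 19  78 179]
lip [ 0.61610202 -0.03331133 -0.12716628]
T [np.float64(9.033407644001054e-05), np.float64(-0.0017256877424964283)] [ 0.61597305 -0.03503456 -0.12747421  0.01490046]
wh [np.float64(-0.07001214541134694), np.float64(0.13157870962639306)] [0.56331934 0.10607535 0.024     ]
```

```bash
python3 - <<'E'
from fit import *;import pickle
c=pickle.load(open('w11.pkl','rb'))
h=cv2.cvtColor(c['image'],cv2.COLOR_RGB2HSV).astype(int)
def m_(cond,x0,y0,x1,y1):
    r=np.zeros((480,640),np.uint8);r[y0:y1,x0:x1]=cond[y0:y1,x0:x1]
    n,l,s,_=cv2.connectedComponentsWithStats(r);k=1+np.argmax(s[1:,4]);print(s[k]);return (l==k).astype(np.uint8)
mh=m_((h[...,1]<50)&(h[...,2]>70),230,235,400,305);mr=m_(h[...,2]<75,280,10,360,150)
for o in([(c,'head',mh),(c,'rubber',mr)],):
  for p in([.477,.332,-.15],[.477,.332,-.15,0]): print(fit(o,p))
x=fit([(c,'head',mh),(c,'rubber',mr)],[.477,.332,-.15])[0];d=c['obs']['eef_pos'][:2]-x[:2];k=x[2];print('tcp in hammer',[np.cos(k)*d[0]+np.sin(k)*d[1],-np.sin(k)*d[0]+np.cos(k)*d[1]])
E
```

```text
[ 260  255   91   32 2463]
[ 300   43   28   85 2037]
(array([ 0.47735908,  0.32455036, -0.17199596]), np.float64(8.67520410759026))
(array([ 0.47808656,  0.32409229, -0.17346788, -0.00233359]), np.float64(7.6695956640628395))
tcp in hammer [np.float64(-0.0027157797712471046), np.float64(0.008519804553843793)]
```

Call:
{"name": "drive_tool", "arguments": {
  "increments": [
    [[1.3,-4.5,-35],[0,0,-1.4],1],
    [[0,-4.5,-35],[0,0,-1.3],1],
    [[0,0,-35],[0,0,0],1],
    [[0,0,-35],[0,0,0],1],
    [[0,0,-15],[0,0,0],1],
    [[0,0,-8],[0,0,0],1],
    [[0,0,0],[0,0,0],1],
    [[0,0,0],[0,0,0],1]
  ]
}}

```text
clock: 19.37
eef_pos: [0.4789, 0.3234, 0.0146]
tool_rot: [0.088, 0.996, 0.0, 0.001]
ft_force: [0.4, -0.6, 0.3]
grip_width: 0.0857
grasp_force: 0.0
```

Call:
{"name": "drive_tool", "arguments": {
  "increments": [
    [[-0.5,0.5,-6],[0,0,0],1],
    [[0,0,-3.5],[0,0,0],1],
    [[0,0,0],[0,0,0],1],
    [[0,0,0],[0,0,0],0],
    [[0,0,0],[0,0,0],0],
    [[0,0,0],[0,0,0],0],
    [[0,0,0],[0,0,0],0],
    [[0,0,0],[0,0,0],0]
  ]
}}

```text
clock: 20.03
eef_pos: [0.4777, 0.3247, 0.0051]
tool_rot: [0.087, 0.996, 0.001, 0.001]
ft_force: [-0.1, 0.5, 1.0]
grip_width: 0.0255
grasp_force: 0.0
```

Call:
{"name": "drive_tool", "arguments": {
  "increments": [
    [[0,0,0],[0,0,0],0],
    [[0,0,0],[0,0,0],0],
    [[0,0,0],[0,0,0],0],
    [[0,0,0],[0,0,0],0]
  ]
}}

```text
clock: 20.37
eef_pos: [0.4779, 0.3249, 0.0054]
tool_rot: [0.087, 0.996, 0.001, 0.001]
ft_force: [0.1, -0.0, 2.8]
grip_width: 0.0145
grasp_force: 60.6
```

```bash
python3 st.py .616 -.0333 -.127
```

```text
clk 20.3667 tcp frame mm [-182.3  337.9    5.4] rotvec deg in frame [ 0.11 -0.11 -2.67]
striped [-122.4  335.1   -7.8] near edge [-242.2  340.7   -8. ] F [ 0.1 -0.   2.8] grip 0.014467231631004844 60.60466647148132
```

Call:
{"name": "drive_tool", "arguments": {
  "increments": [
    [[0,0,30],[0,0,0],0],
    [[0,0,30],[0,0,0],0],
    [[10,-29,0],[0,0,0.6],0],
    [[10,-29,0],[0,0,0.6],0],
    [[10,-29,0],[0,0,0.5],0],
    [[10,-29,0],[0,0,0.5],0],
    [[10,-29,0],[0,0,0.5],0],
    [[0,0,0],[0,0,0],0]
  ]
}}

```text
clock: 21.03
eef_pos: [0.5281, 0.1739, 0.0637]
tool_rot: [0.066, 0.998, -0.002, -0.0]
ft_force: [0.8, 0.5, -3.1]
grip_width: 0.0139
grasp_force: 59.9
```

Call:
{"name": "drive_tool", "arguments": {
  "increments": [
    [[0,0,-10],[0,0,0],0],
    [[0,0,0],[0,0,0],0]
  ]
}}

```text
clock: 21.2
eef_pos: [0.5258, 0.179, 0.0523]
tool_rot: [0.064, 0.998, -0.0, -0.002]
ft_force: [-0.8, 0.6, -4.1]
grip_width: 0.0146
grasp_force: 59.8
```

```bash
python3 st.py .616 -.0333 -.127; python3 snap.py w12; python3 - <<'E'
from fit import *;import pickle
c=pickle.load(open('w12.pkl','rb'));h=cv2.cvtColor(c['image'],cv2.COLOR_RGB2HSV).astype(int)
o=((h[...,0]<16)&(h[...,0]>5)&(h[...,1]>170)&(h[...,2]>140)).astype(np.uint8)
n,l,st,ce=cv2.connectedComponentsWithStats(o);i=1+np.argsort(-st[1:,4])[:2];print(st[i].tolist(),ce[i].tolist())
g=((h[...,1]<50)&(h[...,2]>90)).astype(np.uint8);g[:180]=0;n,l,st,ce=cv2.connectedComponentsWithStats(g);i=1+np.argsort(-st[1:,4])[:3];print(st[i].tolist(),ce[i].round().tolist())
t=c['obs']['eef_pos'];F=[.616,-.0333,-.127]
P=np.array([[-70,y,22] for y in(135,130)])/1000;print('wedge head pred',proj(c,place(F,P)).round().tolist())
H=np.array([[45,y,13] for y in(-40,40)])/1000;print('hammer head pred',proj(c,place([t[0],t[1],-.127,t[2]-.0054],H)).round().tolist())
E
```

```text
clk 21.2 tcp frame mm [-116.4  199.2   52.3] rotvec deg in frame [-0.02  0.18 -0.02]
striped [-56.4 199.1  38.8] near edge [-176.4  199.2   39.2] F [-0.8  0.6 -4.1] grip 0.014614861452001901 59.782535433769226
21.25 [0.5256 0.1796 0.0527] [[-0.9921, 0.1258, -0.0032], [0.1258, 0.9921, -0.0001], [0.0031, -0.0005, -1.0]] 0.014485282864309978
[[180, 338, 19, 13, 157]] [[187.03821656050957, 342.36942675159236]]
[[289, 378, 57, 40, 1746], [0, 295, 108, 29, 1086], [539, 466, 20, 14, 213]] [[317.0, 400.0], [63.0, 302.0], [548.0, 473.0]]
wedge head pred [[205.0, 356.0], [196.0, 356.0]]
hammer head pred [[233.0, 403.0], [409.0, 403.0]]
```

Call:
{"name": "drive_tool", "arguments": {
  "increments": [
    [[1.4,0,-15],[0,0,0],0],
    [[0,0,-15],[0,0,0],0],
    [[0,0,-8],[0,0,0],0],
    [[0.6,-5,0],[0,0,0],0],
    [[0.6,-5,0],[0,0,0],0],
    [[0,0,0],[0,0,0],0],
    [[0,0,0],[0,0,0],0]
  ]
}}

```text
clock: 21.83
eef_pos: [0.531, 0.1696, 0.0178]
tool_rot: [0.063, 0.998, 0.001, 0.001]
ft_force: [-0.6, 0.3, -2.2]
grip_width: 0.0146
grasp_force: 59.9
```

```bash
python3 st.py .616 -.0333 -.127; python3 - <<'E'
from fit import *;from workcell import *
B=camera('side');t=get_obs()['eef_pos']
h=cv2.cvtColor(cv2.GaussianBlur(B['image'],(3,3),0),cv2.COLOR_RGB2HSV).astype(int)
P=np.array([[-140,0,13],[-80,0,13],[45,40,13],[45,-40,13]])/1000
print('pred',proj(B,place([t[0],t[1],-.127,t[2]-.0054],P)).round().tolist())
d=silhouettes('hammer',B);print([(x['conf'],x['bbox']) for x in d[:2]])
E
```

```text
clk 21.8333 tcp frame mm [-110.1  190.5   17.8] rotvec deg in frame [ 0.11 -0.15  0.  ]
striped [-50.  190.5   4.7] near edge [-170.   190.5    4.4] F [-0.6  0.3 -2.2] grip 0.014610069605465414 59.86119747161865
pred [[227.0, 212.0], [255.0, 208.0], [307.0, 189.0], [315.0, 211.0]]
[(0.72, [225.3, 183.9, 316.3, 221.8])]
```

Call:
{"name": "drive_tool", "arguments": {
  "increments": [
    [[-5.5,-2.4,-2],[0,0,0],0],
    [[-0.6,-5,-0.5],[0,0,0],0],
    [[-0.6,-5,0],[0,0,0],0],
    [[-0.6,-5,0],[0,0,0],0],
    [[-0.6,-5,0],[0,0,0],0],
    [[0,0,0],[0,0,0],0]
  ]
}}

```text
clock: 22.43
eef_pos: [0.5218, 0.1464, 0.0144]
tool_rot: [0.064, 0.998, 0.001, 0.0]
ft_force: [-0.4, 0.6, -2.9]
grip_width: 0.0145
grasp_force: 59.8
```

Call:
{"name": "drive_tool", "arguments": {
  "increments": [
    [[-0.6,-5,0],[0,0,0],0],
    [[-0.6,-5,0],[0,0,0],0],
    [[-0.6,-5,0],[0,0,0],0],
    [[0,0,0],[0,0,0],0]
  ]
}}

```text
clock: 22.77
eef_pos: [0.5204, 0.131, 0.0144]
tool_rot: [0.064, 0.998, -0.0, 0.001]
ft_force: [-0.5, 0.8, -2.6]
grip_width: 0.0143
grasp_force: 59.8
```

```bash
python3 st.py .616 -.0333 -.127
```

```text
clk 22.7667 tcp frame mm [-115.6  150.9   14.4] rotvec deg in frame [ 0.   -0.08 -0.04]
striped [-55.6 150.8   1.2] near edge [-175.6  150.9    1. ] F [-0.5  0.8 -2.6] grip 0.014329489665772408 59.84339118003845
```

Call:
{"name": "drive_tool", "arguments": {
  "increments": [
    [[-0.5,-4,0],[0,0,0],0],
    [[-0.5,-4,0],[0,0,0],0],
    [[-0.5,-4,0],[0,0,0],0]
  ]
}}

```text
clock: 23.02
eef_pos: [0.5191, 0.1203, 0.0145]
tool_rot: [0.063, 0.998, 0.001, 0.001]
ft_force: [-1.1, 5.3, -3.6]
grip_width: 0.0142
grasp_force: 59.9
```

Call:
{"name": "drive_tool", "arguments": {
  "increments": [
    [[-0.4,-3,0],[0,0,0],0],
    [[-0.4,-3,0],[0,0,0],0]
  ]
}}

```text
clock: 23.18
eef_pos: [0.5183, 0.1141, 0.0145]
tool_rot: [0.063, 0.998, 0.001, 0.001]
ft_force: [-0.4, 6.5, -3.3]
grip_width: 0.0142
grasp_force: 59.9
```

```bash
python3 st.py .616 -.0333 -.127;python3 - <<'E'
from fit import *;from workcell import *;import pickle
B=camera('side');pickle.dump(B,open('side13.pkl','wb'));F=[.616,-.0333,-.127]
h=cv2.cvtColor(B['image'],cv2.COLOR_RGB2HSV).astype(int)
for b in(pickle.load(open('side10.pkl','rb')),B):
  h=cv2.cvtColor(cv2.GaussianBlur(b['image'],(3,3),0),cv2.COLOR_RGB2HSV).astype(int)
  y=((h[...,0]>14)&(h[...,0]<28)&(h[...,1]>175)).astype(np.uint8);o=((h[...,0]<15)&(h[...,0]>6)&(h[...,1]>165)).astype(np.uint8)
  for m in(y,o):
    m[:190]=0;m[300:]=0;m[:,:290]=0;m[:,360:]=0
    n,l,s,ce=cv2.connectedComponentsWithStats(m);k=1+np.argsort(-s[1:,4])[:1];print(s[k].tolist(),ce[k].round(1).tolist())
for q in(10,13,40,50,57): print(q,proj(B,place(F,np.array([[-70,145-q,30],[-82,-15-q,30]])/1000)).round(1).tolist())
E
```

```text
clk 23.1833 tcp frame mm [-115.6  133.9   14.5] rotvec deg in frame [ 0.11 -0.08  0.04]
striped [-55.6 133.9   1.3] near edge [-175.6  133.9    1.1] F [-0.4  6.5 -3.3] grip 0.014155283850811377 59.88467216491699
[[308, 215, 20, 53, 385]] [[319.0, 235.4]]
[[308, 214, 13, 3, 23]] [[314.0, 215.0]]
[[313, 228, 21, 57, 442]] [[324.2, 249.8]]
[[312, 226, 14, 4, 29]] [[318.7, 227.6]]
10 [[314.4, 213.9], [328.3, 268.6]]
13 [[314.7, 214.8], [328.7, 269.7]]
40 [[317.8, 223.0], [332.6, 280.4]]
50 [[319.0, 226.1], [334.0, 284.5]]
57 [[319.8, 228.3], [335.1, 287.4]]
```

Call:
{"name": "drive_tool", "arguments": {
  "increments": [
    [[-0.3,-2.5,0],[0,0,0],0],
    [[-0.3,-2.5,0],[0,0,0],0]
  ]
}}

```text
clock: 23.4
eef_pos: [0.5177, 0.1102, 0.0145]
tool_rot: [0.063, 0.998, 0.002, 0.001]
ft_force: [-1.0, 9.8, -2.4]
grip_width: 0.0144
grasp_force: 60.0
```

Call:
{"name": "drive_tool", "arguments": {
  "increments": [
    [[-0.2,-2,0],[0,0,0],0],
    [[0,0,0],[0,0,0],0]
  ]
}}

```text
clock: 23.57
eef_pos: [0.5175, 0.1091, 0.0146]
tool_rot: [0.062, 0.998, 0.003, 0.001]
ft_force: [-1.8, 9.2, -3.4]
grip_width: 0.0146
grasp_force: 59.9
```

Call:
{"name": "drive_tool", "arguments": {
  "increments": [
    [[-0.3,-2.5,0],[0,0,0],0],
    [[-0.3,-2.5,0],[0,0,0],0],
    [[0,0,0],[0,0,0],0]
  ]
}}

```text
clock: 23.82
eef_pos: [0.5169, 0.107, 0.0148]
tool_rot: [0.061, 0.998, 0.006, 0.0]
ft_force: [-2.1, 16.4, -3.7]
grip_width: 0.0142
grasp_force: 60.1
```

Call:
{"name": "drive_tool", "arguments": {
  "increments": [
    [[-0.3,-2.5,0],[0,0,0],0],
    [[-0.3,-2.5,0],[0,0,0],0],
    [[0,0,0],[0,0,0],0]
  ]
}}

```text
clock: 24.07
eef_pos: [0.5163, 0.1052, 0.0151]
tool_rot: [0.06, 0.998, 0.009, 0.0]
ft_force: [-3.1, 25.1, -2.9]
grip_width: 0.0144
grasp_force: 60.4
```

```bash
python3 st.py .616 -.0333 -.127;python3 - <<'E'
from fit import *;from workcell import *;import pickle
B=camera('side');A=camera('scene');F=[.616,-.0333,-.127]
h=cv2.cvtColor(cv2.GaussianBlur(B['image'],(3,3),0),cv2.COLOR_RGB2HSV).astype(int)
m=((h[...,0]<15)&(h[...,0]>6)&(h[...,1]>165)).astype(np.uint8)
m[:190]=0;m[300:]=0;m[:,:290]=0;m[:,360:]=0
n,l,s,ce=cv2.connectedComponentsWithStats(m);k=1+np.argsort(-s[1:,4])[:1];print(s[k].tolist(),ce[k].round(1).tolist())
E
```

```text
clk 24.0667 tcp frame mm [-116.4  124.8   15.1] rotvec deg in frame [1.04 0.05 0.43]
striped [-56.4 125.5   1.8] near edge [-176.4  124.6    1.9] F [-3.1 25.1 -2.9] grip 0.01439346369703827 60.44298827648163
[[313, 229, 13, 4, 29]] [[319.1, 230.4]]
```

Call:
{"name": "drive_tool", "arguments": {
  "increments": [
    [[-0.3,-2.5,0],[0,0,0],0],
    [[-0.3,-2.5,0],[0,0,0],0],
    [[0,0,0],[0,0,0],0],
    [[0,0,0],[0,0,0],0]
  ]
}}

```text
clock: 24.5
eef_pos: [0.5157, 0.1035, 0.0154]
tool_rot: [0.058, 0.998, 0.012, -0.0]
ft_force: [-3.8, 33.1, -2.6]
grip_width: 0.0142
grasp_force: 61.6
```

```bash
python3 - <<'E'
from fit import *;from workcell import *;import pickle
B=camera('side');pickle.dump(B,open('side14.pkl','wb'));print(get_obs()['ft_force'])
h=cv2.cvtColor(cv2.GaussianBlur(B['image'],(3,3),0),cv2.COLOR_RGB2HSV).astype(int)
m=((h[...,0]<15)&(h[...,0]>6)&(h[...,1]>165)).astype(np.uint8)
m[:190]=0;m[300:]=0;m[:,:290]=0;m[:,360:]=0
n,l,s,ce=cv2.connectedComponentsWithStats(m);k=1+np.argsort(-s[1:,4])[:1];print(s[k].tolist(),ce[k].round(1).tolist())
for n in('side10','side14'):
  b=pickle.load(open(n+'.pkl','rb'));h=cv2.cvtColor(cv2.GaussianBlur(b['image'],(3,3),0),cv2.COLOR_RGB2HSV).astype(int)
  g=((h[...,0]>45)&(h[...,0]<85)&(h[...,1]>110));g[:190]=0;g[300:]=0;g[:,:290]=0;g[:,440:]=0
  u=((h[...,0]>95)&(h[...,0]<130)&(h[...,1]>70));u[:190]=0;u[300:]=0;u[:,:290]=0;u[:,440:]=0
  print(n,g.sum(),cv2.boundingRect(g.astype(np.uint8)),u.sum())
E
```

```text
[-2.60959729 32.23943277 -2.76920079]
[[313, 229, 14, 4, 28]] [[319.6, 230.8]]
side10 1603 (328, 234, 70, 49) 0
side14 1572 (331, 235, 68, 48) 0
```

Call:
{"name": "drive_tool", "arguments": {
  "increments": [
    [[1,8,0],[0,0,0],0],
    [[2,15,0],[0,0,0],0],
    [[3,25,2],[0,0,0],0],
    [[3,25,2],[0,0,0],0],
    [[3,20,0],[0,0,0],0],
    [[0,0,0],[0,0,0],0],
    [[0,0,0],[0,0,0],0]
  ]
}}

```text
clock: 25.13
eef_pos: [0.5281, 0.1851, 0.0184]
tool_rot: [0.063, 0.998, -0.001, 0.001]
ft_force: [-0.0, -0.6, -2.5]
grip_width: 0.0144
grasp_force: 60.4
```

```bash
python3 st.py .616 -.0333 -.127; python3 - <<'E'
from fit import *;from workcell import *
t=get_obs()['eef_pos']
for n in('side','scene'):
  B=camera(n);P=np.array([[-140,0,13],[-80,0,13],[45,40,13],[45,-40,13]])/1000
  print(n,'pred',proj(B,place([t[0],t[1],-.127,t[2]-.0054],P)).round().tolist(),[(round(x['conf'],2),x['bbox']) for x in silhouettes('hammer',B)[:2]])
E
```

```text
clk 25.1333 tcp frame mm [-114.8  205.5   18.4] rotvec deg in frame [-0.07 -0.15  0.09]
striped [-54.8 205.6   5.2] near edge [-174.8  205.4    4.9] F [-0.  -0.6 -2.5] grip 0.014412247161863609 60.37780523300171
side pred [[224.0, 208.0], [252.0, 204.0], [303.0, 185.0], [311.0, 207.0]] [(0.79, [221.5, 181.0, 315.4, 214.5])]
scene pred [[333.0, 159.0], [344.0, 175.0], [384.0, 206.0], [355.0, 219.0]] [(0.78, [329.8, 158.2, 386.9, 224.0])]
```

Call:
{"name": "drive_tool", "arguments": {
  "increments": [
    [[0,0,-6],[0,0,0],0],
    [[0,0,-5],[0,0,0],0],
    [[0,0,-2],[0,0,0],0],
    [[0,0,0],[0,0,0],0],
    [[0,0,0],[0,0,0],0]
  ]
}}

```text
clock: 25.75
eef_pos: [0.5274, 0.1844, 0.0054]
tool_rot: [0.064, 0.998, -0.0, 0.0]
ft_force: [-1.1, -1.7, 0.7]
grip_width: 0.0143
grasp_force: 60.8
```

Call:
{"name": "drive_tool", "arguments": {
  "increments": [
    [[0,0,0],[0,0,0],1],
    [[0,0,0],[0,0,0],1],
    [[0,0,0],[0,0,0],1],
    [[0,0,0],[0,0,0],1],
    [[0,0,0],[0,0,0],1],
    [[0,0,15],[0,0,0],1],
    [[0,0,30],[0,0,0],1],
    [[0,0,40],[0,0,0],1]
  ]
}}

```text
clock: 26.42
eef_pos: [0.5249, 0.1844, 0.0882]
tool_rot: [0.063, 0.998, -0.001, -0.003]
ft_force: [0.1, 1.0, -0.2]
grip_width: 0.0854
grasp_force: 0.0
```

Call:
{"name": "drive_tool", "arguments": {
  "increments": [
    [[0,0,40],[0,0,0],1],
    [[0,0,40],[0,0,0],1],
    [[-10,-25,0],[0,0,0],1],
    [[-10,-30,0],[0,0,0],1],
    [[0,-30,0],[0,0,0],1],
    [[0,0,0],[0,0,0],1],
    [[0,0,0],[0,0,0],1]
  ]
}}

```text
clock: 27.0
eef_pos: [0.5077, 0.0991, 0.1708]
tool_rot: [0.065, 0.998, 0.001, 0.001]
ft_force: [0.1, 0.4, 0.3]
grip_width: 0.0853
grasp_force: 0.0
```

```bash
python3 snap.py w15; python3 - <<'E'
from fit import *;import pickle
from workcell import *
c=pickle.load(open('w15.pkl','rb'))
for n in('hammer','template','wedge','frame'): print(n,[(round(x['conf'],2),x['bbox']) for x in silhouettes(n,c)[:1]] if 0 else '')
m=mask(c,'lip',(0,60,640,480));print(cv2.boundingRect(m));F=fit([(c,'lip',m)],[.616,-.0333,-.127])[0]
MODEL['template']=box(-60,48,-55,55,0,6);t=mask(c,'template',(80,60,560,420));print(cv2.boundingRect(t));T,f=fit([(c,'template',t)],[.616,-.034,-.127,.014]);print(F,T,f)
h=cv2.cvtColor(c['image'],cv2.COLOR_RGB2HSV).astype(int)
o=((h[...,0]<16)&(h[...,0]>5)&(h[...,1]>170)&(h[...,2]>140)).astype(np.uint8);n,l,s,ce=cv2.connectedComponentsWithStats(o);k=1+np.argmax(s[1:,4]);w=ray(c,ce[k],.024);print(s[k])
for x in(T,w):
  d=x[:2]-F[:2];k=-.127;print(np.round([np.cos(k)*d[0]+np.sin(k)*d[1],-np.sin(k)*d[0]+np.cos(k)*d[1]],4))
for n in('side','scene'):
  B=camera(n);P=np.array([[-140,0,13],[45,40,13],[45,-40,13]])/1000
  print(n,proj(B,place([.5274,.1844,-.127,0],P)).round().tolist(),[(round(x['conf'],2),x['bbox']) for x in silhouettes('hammer',B)[:1]])
  for q in('scissors','eraser','discs'): print(q,[(round(x['conf'],2),x['bbox']) for x in silhouettes(q,B)[:2]])
E
```

```text
27.05 [0.5078 0.1    0.1707] [[-0.9918, 0.1275, 0.002], [0.1275, 0.9918, 0.0016], [-0.0017, 0.0018, -1.0]] 0.08500809647901056
hammer 
template 
wedge 
frame 
(197, 397, 74, 26)
(124, 290, 129, 107)
[ 0.61713395 -0.02003843 -0.10534535] [ 0.62123336 -0.03949146 -0.16774546  0.00794755] 8.866094844182786
[269 269  12  32 365]
[ 0.0065 -0.0188]
[-0.0687  0.0657]
side [[225.0, 213.0], [303.0, 190.0], [311.0, 211.0]] [(0.67, [225.4, 186.9, 312.3, 222.5])]
scissors [(0.73, [313.4, 233.0, 336.4, 288.7])]
eraser [(0.63, [262.2, 301.7, 290.1, 319.0]), (0.3, [224.0, 184.9, 313.3, 219.3])]
discs []
scene [[332.0, 162.0], [383.0, 209.0], [355.0, 222.0]] [(0.81, [330.7, 160.6, 386.2, 225.2])]
scissors [(0.95, [413.5, 208.6, 460.4, 271.3])]
eraser [(0.52, [236.4, 215.9, 254.9, 236.2])]
discs [(0.6, [199.8, 336.7, 222.9, 364.5])]
```

The gripper hides part of the frame here; one clean look from the earlier viewpoint.

Call:
{"name": "drive_tool", "arguments": {
  "increments": [
    [[16,-33,3],[0,0,0],1],
    [[16,-33,3],[0,0,0],1],
    [[16,-33,3],[0,0,0],1],
    [[16,-33,3],[0,0,0],1],
    [[0,0,0],[0,0,0],1],
    [[0,0,0],[0,0,0],1]
  ]
}}

```text
clock: 28.05
eef_pos: [0.5722, -0.0336, 0.1822]
tool_rot: [0.065, 0.998, 0.001, 0.001]
ft_force: [-0.3, 0.3, 1.0]
grip_width: 0.0856
grasp_force: 0.0
```

```bash
python3 snap.py w16; python3 - <<'E'
from fit import *;import pickle
MODEL['template']=box(-60,48,-55,55,0,6)
for nm in('w10','w16'):
  c=pickle.load(open(nm+'.pkl','rb'))
  m=mask(c,'lip',(200,250,450,420));F=fit([(c,'lip',m)],[.616,-.0333,-.127])[0]
  t=mask(c,'template',(180,60,460,420));T,f=fit([(c,'template',t)],[.616,-.034,-.127,.014]);print(nm,cv2.boundingRect(m),cv2.boundingRect(t),F,T,f)
  h=cv2.cvtColor(c['image'],cv2.COLOR_RGB2HSV).astype(int)
  o=((h[...,0]<16)&(h[...,0]>5)&(h[...,1]>170)&(h[...,2]>140)).astype(np.uint8);n,l,s,ce=cv2.connectedComponentsWithStats(o);k=1+np.argmax(s[1:,4]);w=ray(c,ce[k],.024)
  near=T[:2]-.06*np.array([np.cos(T[2]),np.sin(T[2])])
  for x in(T,near,w):
    d=x[:2]-F[:2];k=-.127;print(np.round([np.cos(k)*d[0]+np.sin(k)*d[1],-np.sin(k)*d[0]+np.cos(k)*d[1]],4))
  b=((h[...,0]>100)&(h[...,0]<125)&(h[...,1]>120)).astype(np.uint8);print('blue px',b[:,180:460].sum())
E
```

```text
28.1 [ 0.5715 -0.0322  0.182 ] [[-0.9918, 0.1278, 0.0005], [0.1278, 0.9918, 0.0015], [-0.0003, 0.0016, -1.0]] 0.08555506686952472
w10 (250, 313, 149, 27) (261, 196, 125, 117) [ 0.61596949 -0.0329229  -0.13073365] [ 0.6160542  -0.03448903 -0.12750653  0.01489447] 0.8199350056181968
[ 0.0003 -0.0015]
[-0.0597 -0.0015]
[-0.0698  0.1312]
blue px 224
w16 (251, 316, 150, 27) (260, 199, 126, 117) [ 0.61561149 -0.0323349  -0.1349366 ] [ 0.61687124 -0.0359568  -0.13068737  0.01318761] 0.4022063489590077
[ 0.0017 -0.0034]
[-0.0583 -0.0032]
[-0.0702  0.0798]
blue px 0
```

```bash
python3 -c "
from workcell import *;print(job_done())"
```

```text
the job is handed in; nothing more can be done
None
```

I handed the job in at about 28 s of the 56 s allowed. By my own camera measurements, the template is flat and tight against the far wall, the wedge is driven about 59 mm and stopped advancing, and the hammer lies flat, clear of the frame. The scissors and eraser matched their starting positions in the scene and side cameras, the discs in the scene camera only, and the system returned no verdict.

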